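# Set up the bakery's flour sifter and switch it on

## Task

Hang the flour sieve on the sifter's three bayonet hooks and twist it clockwise until its lugs drop into the locking notches. Then put every orange sieve cleaner that is there into the hung sieve, down beside the carrying bar and below it. Last, put the key fully into the key switch and turn it clockwise to its stop, leaving the key in, the sieve still locked and loaded, and the other things on the bench alone.

Things in the scene. Friction and masses are not known exactly. Their poses are not given: they have to be found in the camera images.
- sieve_grip (a point): Flour sieve: round aluminium frame, 190 mm outer, 182 mm inner diameter, 40 mm high, grey mesh floor (top face 5 mm above the underside), about 0.4 kg, any yaw. This point: centre of its blue carrying bar, 50 mm above the underside; the bar runs along this frame's x right across the frame, 12 mm wide (y) and 12 mm high. z up.
- sieve_lug (a point): Middle of one red lug of the sieve, 104 mm from its axis, 30 mm above its underside; sieve's axes. There are three alike, at 90 (this one), 210 and 330 degrees from x, counter-clockwise from above; any lug may go on any hook. Each is 14 mm wide, 8 mm high (26 to 34 mm above the underside), ending 115 mm from the axis.
- sifter_seat (a point): Bench sifter, fixed: white round base, 250 mm diameter, 50 mm high, with three dark bayonet hooks (red fingers) on top at 90, 210 and 330 degrees from this frame's x. This point: on its axis, 113 mm above the table, where the centre of the sieve's bar rests when locked (then sieve yaw = this yaw, give or take 120 or 240 degrees). 4 mm play all round between frame and hooks.
- sifter_notch (a point): Floor of one hook's locking notch (the one at 90 degrees), 108 mm from the sifter's axis, 88 mm above the table; sifter's axes. Seen from above, each notch is 22 mm wide. Clockwise of it stands a stop post, 117 mm high. Counter-clockwise a flat ledge, top 96 mm high, runs from 11 to 66 mm along the arc. A red finger (underside 109 mm high) covers notch and ledge up to 20 mm.
- sifter_entry (a point): Middle of the uncovered part of that same ledge, 24 degrees counter-clockwise of the notch, on its top (96 mm): a lug comes down here from above (bar centre then 121 mm above the table), turns clockwise under the finger to the stop post, and drops 8 mm into the notch. If the lugs miss the ledges the sieve sinks onto the base.
- key_switch (a joint): Rotary barrel of the key switch: 0 is off, it turns clockwise from above to its stop at 1.3 rad, fully on; starts between 0 and 0.2; stays where it is left (friction about 0.06 N m). The key has about 0.17 rad of turning play in the slot, so the barrel lags behind it.
- switch_slot (a point): Mouth of the key slot, centre of the top of the dark square barrel (44 x 44 mm, 30 mm high) on a fixed yellow box 90 x 90 x 50 mm; 80 mm above the table. The slot is 21 mm along this frame's x, 11 mm along y, 30 mm deep; z up. This frame turns with the barrel.
- key_grip (a point): Key standing upright in the stand, 60 g. This point: middle of its red grip, 52 mm above the key's tip; the grip is 50 mm along x, 12 mm thick along y, 30 to 70 mm above the tip. Below it a brass flange 32 x 20 mm (26 to 30 mm), then the brass blade, 18 mm (x) by 8 mm (y), 26 mm long. z up. Either way round fits the slot; fully in, the flange rests on the barrel.
- key_tip (a point): Tip of the key's blade, on its axis; same axes as key_grip.
- key_stand: Fixed wooden key stand, 70 x 70 mm, 40 mm high, origin at the centre of its underside; the key stands in its slot, held by the flange (tip 14 mm above the table).
- cleaner0_mid (a point): Orange sieve cleaner, a rubbery block 60 mm (x) x 28 mm (y) x 30 mm (z), about 50 g; this point is its centre, 15 mm above its underside. Starts on a green mat 3 mm thick; absent (None) in some runs.
- cleaner1_mid (a point): Orange sieve cleaner, a rubbery block 60 mm (x) x 28 mm (y) x 30 mm (z), about 50 g; this point is its centre, 15 mm above its underside. Starts on a green mat 3 mm thick; absent (None) in some runs.
- cleaner2_mid (a point): Orange sieve cleaner, a rubbery block 60 mm (x) x 28 mm (y) x 30 mm (z), about 50 g; this point is its centre, 15 mm above its underside. Starts on a green mat 3 mm thick; absent (None) in some runs.
- cleaner3_mid (a point): Orange sieve cleaner, a rubbery block 60 mm (x) x 28 mm (y) x 30 mm (z), about 50 g; this point is its centre, 15 mm above its underside. Starts on a green mat 3 mm thick; absent (None) in some runs.
- shaker: Bystander: white flour shaker, 48 mm diameter, 90 mm high, origin at its underside; to be left where it is.
- jar: Bystander: amber jar, 44 mm diameter, 80 mm high, origin at its underside; to be left where it is.
- loaf_b: Bystander: loaf of bread, 200 x 75 x 50 mm, origin at its underside; to be left where it is.
- brush: Bystander: bench brush lying on the table, origin at its underside; to be left where it is.
Things that resemble listed ones, but are neither listed nor needed, are in the scene too. What is shaped like the part that bears sieve_grip but green or purple is not meant.

How it is judged:
On the way, in this order (a step that is already met when the one before it is completed fails the run):
1. the sieve hangs level on the hooks with its lugs down in the locking notches (horizontal distance between sieve_grip and sifter_seat below 0.008 m and z of sieve_grip in the frame of sifter_seat between -0.0035 and 0.0035 m and angle between sieve_grip's own z axis and vertical below 0.05 rad), for 0.2 s.
2. every cleaner present lies in the locked sieve (all of step 1 and horizontal distance between each of cleaner0_mid, cleaner1_mid, cleaner2_mid, cleaner3_mid and sieve_grip below 0.088 m and z of cleaner0_mid in the frame of sieve_grip between -0.05 and -0.005 m and z of cleaner1_mid in the frame of sieve_grip between -0.05 and -0.005 m and z of cleaner2_mid in the frame of sieve_grip between -0.05 and -0.005 m and z of cleaner3_mid in the frame of sieve_grip between -0.05 and -0.005 m), for 0.2 s.
3. the key is fully in the switch and turned to on (value of joint key_switch above 1.1 rad and horizontal distance between key_tip and switch_slot below 0.005 m and z of key_tip in the frame of switch_slot below -0.02 m and angle between key_tip's own z axis and vertical below 0.12 rad), for 0.2 s.
At the end, for the whole second after the job is handed in: Bar centre within 8 mm sideways, 3.5 mm in height of the seat, level within 0.05 rad; every cleaner present inside the sieve (within 88 mm of its axis, 5 to 50 mm below the bar centre); key tip 20 mm deep, within 5 mm of the axis, within 0.12 rad of upright; switch above 1.1 rad (all of step 2 and all of step 3); the robot touches nothing.
It fails at once if a bystander is knocked more than 4 cm from its place (distance of any of shaker, jar, loaf_b, brush from where it was at the start of the episode above 0.04 m).
Of cleaner0, cleaner1, cleaner2, cleaner3 only 2 to 4 are there at a start; the rules pass over those that are not, and their reading is None.
At some moment in a run one of cleaner0, cleaner1, cleaner2, cleaner3 may be knocked a few centimetres aside while the robot is not near it.
It also fails if it takes over 210 s, if anything falls off the work surface, if the arm or the gripper's body presses on something with over 40 N, if the wrist force passes 120 N, or if a joint passes its speed limit or range.

## Robot

A 6-joint arm with a two-finger parallel gripper is mounted at the origin on the work surface. World frame = base frame: x ahead of the robot, y to its left, z up, the work surface at z = 0. Lengths are in m, angles in rad, forces in N, time in s.
With the tool pointing down it reaches from about 0.275 to 0.85 m from the base axis. Payload 5.2 kg.
Tool frame: the origin (TCP) lies on the centre line of the jaws, within the pads' length; the fingertips stand 14 mm ahead of it and the grasp point (between the pads) lies 5 mm behind it; z points along the fingers, x is the direction in which the jaws open and shut, and the axes are right-handed (so a half turn about z gives the same grasp; the last joint's range is limited). The gripper opens to 85 mm and grips with 20 to 120 N. Pads are 22 mm wide; open, the fingers measure 114 mm over their backs; the gripper's body (76 mm by 85 mm) begins 54 mm behind the grasp point. The pads swing forward as they close: fully open they stand 13 mm farther back than shut.
Start: joints at [-1.415, 0.259, 1.535, -0, 1.348, -0.203], TCP at [0.193, -0.515, 0.245] pointing down, gripper open.
Joint ranges: [-3.14, 3.14], [-0.91, 2.08], [0.19, 2.58], [-1.22, 4.36], [0.22, 2.71], [-3.12, 3.12]. Speed limits (rad/s): [2.57, 2.57, 3.14, 3.14, 3.14, 3.14].

## Interface

Orientations are given as a unit quaternion [x, y, z, w].
In Python, from rig import ctrl gives the robot as it stands. The module is installed in compiled form; this text tells all that it offers.
- The arm moves only by the tool servo_tool, never from a script. Its argument "deltas" is a list that holds one entry, the list of rows, each a list of 5 numbers: the shift along the tool's x, y, z in units of 25 mm (1.0 is 25 mm), then the turn about the tool's z in degrees, then the closure, from 0 (fully open) to 1 (shut). In form: [[[dx, dy, dz, twist, jaw], ...]]. A call has 1 to 12 rows; each row is the pose to reach, as a shift and turn from the pose measured when the call began, along the tool's axes at that moment; what a row does not reach only later rows make up. A row lasts 1/10 s, in which the tool goes at most 50 mm and 8.59 degrees, less where a joint would pass 70% of its speed; a pose out of reach is approached as far as the arm can. A call with a gripper value outside its range is refused whole. The fingers move at their own pace and stop on an object; "newtons" is the grip in N (left out, the last holds). Time passes only in rows, so rows that repeat a pose let the fingers close. It gives the time, the measured TCP pose, the force and the opening at its end, in the units of the state.
- ctrl.get_obs(): the state, without advancing time (a new reading comes with each control period).
- ctrl.grab_frame(name): name is "side" or "top" or "wrist"; returns a dict with "img" (480x640x3 uint8, red, green, blue), "K" (3x3 intrinsics, pixels), "k1" (the pictures are not rectified: a ray, as slopes to the right and down, at radius r is drawn at 1 + k1 r^2 times it, then the intrinsics apply), "position" and "attitude" of the camera in the world. Camera axes: x right, y down, z forward; pixel columns grow to the right and rows downward; lengths in m; the calibration is good to about 2 mm. A picture is of the moment at which its call begins. There is no depth.
- ctrl.sign_off(): hands the job in, once; it reports no verdict.
Trained networks look in the newest picture that a camera, given by its name, has taken for a name from the list of things; names that differ only in an ending like _2 or _b are one class to them, and where a whole thing is asked for, a point or a joint stands for the part that bears it (a point fixed in the world has none). Each returns a list of dicts, best first, with "confidence" (0 to 1); they miss things now and then, are a little off and sometimes report something else, mostly with a low value. They report only what shows in the picture. A call takes as long as a camera call. They do not tell look-alikes from the thing itself.
- ctrl.trace(thing, camera): "mask" (480x640 bool, what is visible of it) and "extent" ([left, top, right, bottom] in pixels, round what is visible of it).
The state is a dict: "time": time; "q": joint angles; "qd": joint speeds; "joint_efforts": joint torques, N m; "position": TCP position; "orientation": TCP orientation; "wrist_force": force on the tool from outside, world axes, zero at the start; "moment": the same for the moment, N m; "finger_gap": finger opening in m.
Only numpy, scipy, OpenCV 4.12 (cv2) and the standard library are available. Lean on these libraries where they do the work, as an engineer would, in place of code of your own. Each camera call takes 0.05 s, during which the arm holds its last target. There are 200 camera calls.

## Working session

There is one attempt and no reset: what is moved stays moved. The work goes in short steps, Python scripts to look and compute and a tool call to move; the robot and the scene stay as the last step left them, time stands still between calls to the robot, and variables do not carry over. Pictures are saved under pics/ and viewed, about 12 in all and at most 16, crops included, and the job is handed in when it is done.

Besides the shell and the picture viewer there is one more tool, called after "Emit:" as name([rows], argument=value, ...), one row to a line, values as JSON. servo_tool: Moves the arm, as the interface text tells. Its arguments: {"type":"object","properties":{"deltas":{"type":"array"},"newtons":{"type":"number"}},"required":["deltas"]}

```bash
mkdir -p pics
cat > h.py <<'E'
import numpy as np,cv2
from scipy.spatial.transform import Rotation as R
from rig import ctrl
def rot(a):
    a=np.array(a); return R.from_quat(a).as_matrix() if a.size==4 else a.reshape(3,3)
def ray(f,u,v):
    K=f["K"]; x=(u-K[0][2])/K[0][0]; y=(v-K[1][2])/K[1][1]
    rd=np.hypot(x,y); r=rd
    for _ in range(30): r=rd/(1+f["k1"]*r*r)
    s=r/rd if rd>0 else 1
    return rot(f["attitude"])@np.array([x*s,y*s,1])
def onz(f,u,v,z):
    d=ray(f,u,v); p=np.array(f["position"]); return p+d*(z-p[2])/d[2]
def proj(f,P):
    c=rot(f["attitude"]).T@(np.array(P)-f["position"]); x,y=c[:2]/c[2]; s=1+f["k1"]*(x*x+y*y)
    K=f["K"]; return np.array([K[0][0]*x*s+K[0][2],K[1][1]*y*s+K[1][2]])
def save(f,n): cv2.imwrite("pics/"+n+".png",cv2.cvtColor(f["img"],cv2.COLOR_RGB2BGR))
def cen(m): v,u=np.nonzero(m); return u.mean(),v.mean()
E
python3 - <<'E'
from h import *
o=ctrl.get_obs();print({k:np.round(v,3) for k,v in o.items()})
for c in ["top","side","wrist"]:
    f=ctrl.grab_frame(c);save(f,c+"0")
    print(c,np.round(f["K"],1).tolist(),f["k1"],np.round(f["position"],3),np.round(f["attitude"],3).tolist())
    if c=="wrist":continue
    for t in ["sieve_grip","sieve_lug","key_switch","key_grip","key_stand","cleaner0_mid","shaker","jar","loaf_b","brush"]:
        for d in ctrl.trace(t,c):
            u,v=cen(d["mask"]);print(t,round(d["confidence"],2),[int(x) for x in d["extent"]],round(u),round(v),np.round(onz(f,u,v,.03),3)[:2],d["mask"].sum())
E
```

```text
{'time': np.float64(0.0), 'q': array([-1.415,  0.259,  1.536,  0.   ,  1.348, -0.203]), 'qd': array([ 0.001,  0.001,  0.002,  0.   , -0.001, -0.   ]), 'joint_efforts': array([-0.0000e+00, -4.4603e+01, -2.9057e+01, -0.0000e+00,  1.2000e-02,
       -0.0000e+00]), 'position': array([ 0.193, -0.514,  0.244]), 'orientation': array([ 0.822, -0.57 , -0.001, -0.001]), 'wrist_force': array([ 0.524,  0.614, -0.527]), 'moment': array([0.001, 0.007, 0.002]), 'finger_gap': np.float64(0.085)}
top [[528.8, 0.0, 319.1], [0.0, 528.8, 237.4], [0.0, 0.0, 1.0]] -0.05576710580624809 [ 0.355 -0.01   1.321] [-0.701, 0.71, -0.048, 0.031]
sieve_grip 0.95 [383, 315, 469, 393] 429 351 [ 0.221 -0.302] 3520
sieve_grip 0.92 [269, 134, 352, 216] 314 175 [ 0.655 -0.03 ] 4794
sieve_lug 0.86 [270, 132, 353, 213] 314 175 [ 0.657 -0.03 ] 4891
sieve_lug 0.79 [148, 312, 237, 395] 189 351 [0.229 0.276] 5530
sieve_lug 0.59 [380, 313, 461, 398] 429 351 [ 0.221 -0.302] 3522
key_switch 0.61 [438, 245, 461, 270] 451 259 [ 0.442 -0.365] 525
key_grip 0.48 [434, 189, 443, 209] 439 201 [ 0.589 -0.342] 191
key_stand 0.92 [420, 187,
[... 980 characters left out ...]
.346] 858
key_grip 0.73 [376, 335, 401, 360] 389 346 [ 0.593 -0.318] 452
key_stand 0.83 [368, 336, 410, 376] 387 363 [ 0.582 -0.355] 1049
key_stand 0.17 [383, 395, 496, 423] 446 407 [ 0.67  -0.454] 2016
shaker 0.93 [415, 183, 434, 217] 423 199 [0.785 0.133] 563
jar 0.59 [433, 297, 456, 332] 445 315 [ 0.727 -0.256] 655
jar 0.2 [384, 392, 495, 421] 446 407 [ 0.671 -0.454] 1894
loaf_b 0.94 [382, 149, 416, 194] 400 173 [0.749 0.264] 1123
brush 0.93 [384, 394, 493, 420] 445 407 [ 0.668 -0.454] 1874
brush 0.72 [370, 337, 408, 376] 387 363 [ 0.582 -0.356] 1011
wrist [[338.6, 0.0, 318.1], [0.0, 338.6, 241.3], [0.0, 0.0, 1.0]] -0.06353094219298214 [ 0.255 -0.493  0.375] [0.815, -0.564, -0.075, 0.108]
```

View pics/top0.png

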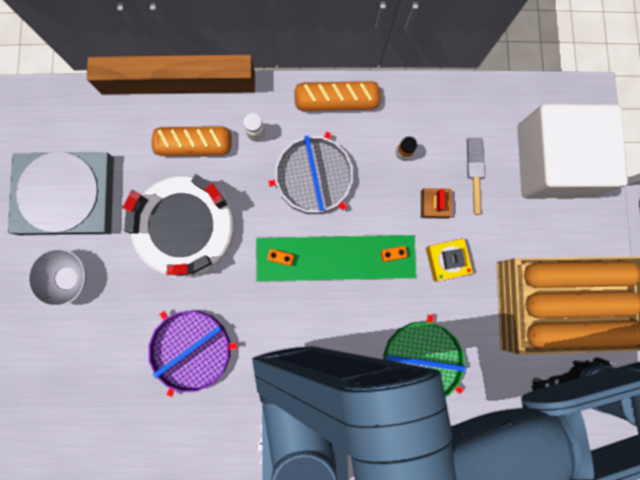

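View pics/side0.png

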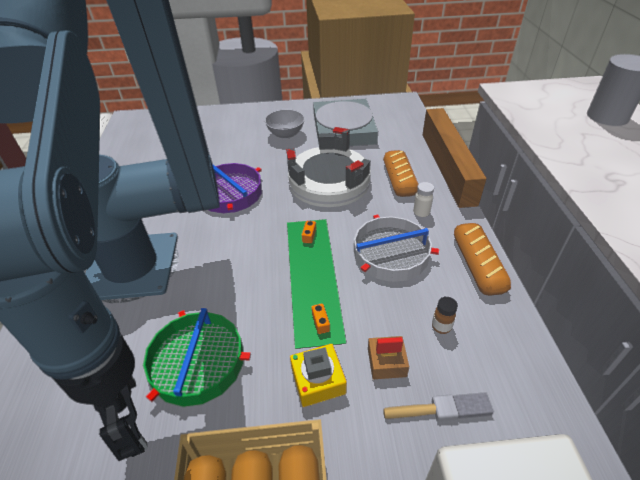

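The top view shows the grey sieve at about (314,175), the sifter at (180,225) and two cleaners on the mat at (281,258) and (395,254). The key stand is at (437,203) and the switch at (451,259). Next I'll measure by colour.

```bash
cat >> h.py <<'E'
def blobs(f,kind,roi=None,amin=8):
    h=cv2.cvtColor(f["img"],cv2.COLOR_RGB2HSV).astype(int);H,S,V=h[...,0],h[...,1],h[...,2]
    m={"red":((H<6)|(H>174))&(S>150)&(V>90),"blue":(H>100)&(H<125)&(S>150)&(V>70),"orange":(H>7)&(H<20)&(S>150)&(V>110),"yellow":(H>22)&(H<34)&(S>140)&(V>110)}[kind]
    if roi is not None:
        z=np.zeros_like(m);z[roi[1]:roi[3],roi[0]:roi[2]]=1;m=m&z
    n,l,s,c=cv2.connectedComponentsWithStats(m.astype(np.uint8))
    return [(c[i],s[i,4],l==i) for i in range(1,n) if s[i,4]>=amin]
def circ(P):
    P=np.array(P);A=np.c_[2*P[:,:2],np.ones(len(P))];s=np.linalg.lstsq(A,(P[:,:2]**2).sum(1),rcond=None)[0]
    return s[:2],np.sqrt(s[2]+s[0]**2+s[1]**2)
def axis(f,m,z):
    v,u=np.nonzero(m);st=max(1,len(u)//400);P=np.array([onz(f,a,b,z)[:2] for a,b in zip(u[::st],v[::st])])
    c=P.mean(0);w,V=np.linalg.eigh(np.cov((P-c).T));d=V[:,1];return c,np.degrees(np.arctan2(d[1],d[0])),np.sqrt(12*w[::-1])
E
python3 - <<'E'
from h import *
T=ctrl.grab_frame("top");S=ctrl.grab_frame("side")
def rep(f,k,roi,z,am=8):
    for c,a,m in blobs(f,k,roi,am):
        p,an,e=axis(f,m,z);print(" ",k,np.round(c),a,np.round(p,4),round(an,1),np.round(e,3))
for n,f,r in[("T",T,(262,125,360,220)),("S",S,(345,210,445,285))]:
    print("sieve",n);rep(f,"blue",r,.056,40);rep(f,"red",r,.032)
for n,f,r in[("T",T,(118,165,240,280)),("S",S,(280,120,375,205))]:
    print("sifter",n);rep(f,"red",r,.118)
for n,f,r in[("T",T,(255,235,416,285)),("S",S,(285,215,345,345))]:
    print("cleaners",n);rep(f,"orange",r,.033)
for n,f,r in[("T",T,(415,180,460,225)),("S",S,(365,330,410,380))]:
    print("key",n);rep(f,"red",r,.084)
for n,f,r in[("T",T,(425,232,480,285)),("S",S,(290,340,350,405))]:
    print("switch",n);rep(f,"yellow",r,.05)
E
```

```text
sieve T
  blue [314. 172.] 317 [ 0.6573 -0.0288] -169.2 [0.189 0.01 ]
  red [327. 135.] 25 [ 0.7591 -0.0645] -171.3 [0.014 0.012]
  red [272. 182.] 31 [0.6383 0.075 ] 109.8 [0.015 0.013]
  red [342. 206.] 43 [ 0.5781 -0.0986] 57.1 [0.019 0.014]
sieve S
  blue [392. 238.] 354 [ 0.6587 -0.0357] -169.3 [0.191 0.017]
  red [376. 216.] 12 [0.6389 0.0777] -155.9 [0.013 0.011]
  red [434. 250.] 36 [ 0.7591 -0.067 ] -166.6 [0.018 0.017]
  red [365. 267.] 41 [ 0.5801 -0.1004] -137.6 [0.021 0.015]
sifter T
  red [213. 192.] 162 [0.598  0.2049] -149.8 [0.042 0.022]
  red [136. 195.] 13 [0.5943 0.3817] 49.9 [0.011 0.007]
  red [130. 203.] 143 [0.5746 0.3961] 162.0 [0.034 0.023]
  red [178. 269.] 187 [0.4209 0.2833] 92.7 [0.045 0.021]
sifter S
  red [338. 130.] 40 [0.5762 0.3895] 175.5 [0.032 0.022]
  red [291. 154.] 53 [0.4243 0.2756] 95.4 [0.041 0.019]
  red [356. 165.] 65 [0.6001 0.1978] -136.3 [0.04  0.022]
cleaners T
  orange [394. 254.] 252 [ 0.4577 -0.2229] 99.2 [0.062 0.029]
  orange [281. 257.] 255 [0.4526 0.0541] 74.7 [0.06 0.03]
cleaners S
  orange [308. 232.] 190 [0.4535 0.0357] 77.6 [0.08  0.029]
  orange [320. 319.] 307 [ 0.4605 -0.2385] 96.7 [0.072 0.03 ]
key T
  red [441. 199.] 149 [ 0.582 -0.332] 176.4 [0.051 0.017]
key S
  red [389. 345.] 376 [ 0.5831 -0.348 ] -171.2 [0.049 0.031]
switch T
  yellow [448. 259.] 626 [ 0.4413 -0.3531] 143.8 [0.106 0.1  ]
switch S
  yellow [319. 380.] 1426 [ 0.4451 -0.3861] 94.0 [0.109 0.102]
```

```bash
cat >> h.py <<'E'
def go(p,yaw=None):
    o=ctrl.get_obs();M=R.from_quat(o["orientation"]).as_matrix();d=M.T@(np.array(p)-o["position"])/.025
    cy=np.degrees(np.arctan2(M[1,0],M[0,0]));t=0 if yaw is None else -((yaw-cy+180)%360-180)
    print("rows",np.round(d,2),"twist",round(t,1),"| cur",np.round(o["position"],4),"yaw",round(cy,1),"tilt",np.round(M[:2,2],4),"q",np.round(o["q"],2),"F",np.round(o["wrist_force"],1),"gap",round(o["finger_gap"],4),"t",round(o["time"],1))
E
python3 - <<'E'
from h import *
go((.64,-.03,.28),-79.4)
E
```

```text
rows [-11.89 -23.55  -1.39] twist 10.0 | cur [ 0.1932 -0.515   0.2453] yaw -69.4 tilt [0. 0.] q [-1.41  0.26  1.54  0.    1.35 -0.2 ] F [-0.5  0.8 -0.8] gap 0.0856 t 1.2
```

Emit:
servo_tool([
  [[-6, -12, -1.4, 5, 0], [-6, -12, -1.4, 5, 0], [-6, -12, -1.4, 5, 0], [-11.9, -23.5, -1.4, 10, 0], [-11.9, -23.5, -1.4, 10, 0], [-11.9, -23.5, -1.4, 10, 0], [-11.9, -23.5, -1.4, 10, 0], [-11.9, -23.5, -1.4, 10, 0], [-11.9, -23.5, -1.4, 10, 0], [-11.9, -23.5, -1.4, 10, 0], [-11.9, -23.5, -1.4, 10, 0], [-11.9, -23.5, -1.4, 10, 0]],
], newtons=60)

```text
time: 2.45
position: [0.5996, -0.0723, 0.2782]
orientation: [0.769, -0.639, 0.0, -0.0]
wrist_force: [1.1, -1.1, -0.4]
finger_gap: 0.0853
```

Emit:
servo_tool([
  [[0, 0, 0, 0, 0], [0, 0, 0, 0, 0]],
])

```text
time: 2.65
position: [0.6, -0.071, 0.2777]
orientation: [0.77, -0.638, -0.0, 0.0]
wrist_force: [0.2, 0.2, 0.6]
finger_gap: 0.0853
```

Run:
```python
from h import *
go((.64,-.03,.28),-79.4)
T=ctrl.grab_frame("top");W=ctrl.grab_frame("wrist");save(W,"w1");save(T,"top1")
print(np.round(W["position"],3),np.round(rot(W["attitude"]),3))
for k,z in (("blue",.056),("red",.032)):
    for c,a,m in blobs(W,k,None,60):
        p,an,e=axis(W,m,z);print(" ",k,np.round(c),a,np.round(p,4),round(an,1),np.round(e,3))
```

```text
rows [-1.31 -1.88 -0.09] twist 0.1 | cur [ 0.6    -0.071   0.2777] yaw -79.3 tilt [-0.0005 -0.0004] q [-0.3   0.34  1.34 -0.    1.46  1.08] F [0.2 0.2 0.6] gap 0.0853 t 2.6
[ 0.664 -0.061  0.407] [[ 0.185 -0.949 -0.256]
 [-0.983 -0.179 -0.049]
 [ 0.     0.26  -0.966]]
  blue [288. 141.] 2189 [ 0.666 -0.03 ] -169.1 [0.188 0.011]
  red [341.  56.] 254 [ 0.7615 -0.0657] 163.4 [0.018 0.014]
  red [191. 150.] 190 [0.6403 0.0748] 101.7 [0.016 0.014]
  red [ 13. 169.] 802 [0.5852 0.2817] -143.1 [0.044 0.03 ]
  red [339. 232.] 176 [ 0.5804 -0.1006] -141.7 [0.018 0.013]
  red [556. 279.] 545 [ 0.5714 -0.3753] 166.0 [0.051 0.029]
```

View pics/w1.png

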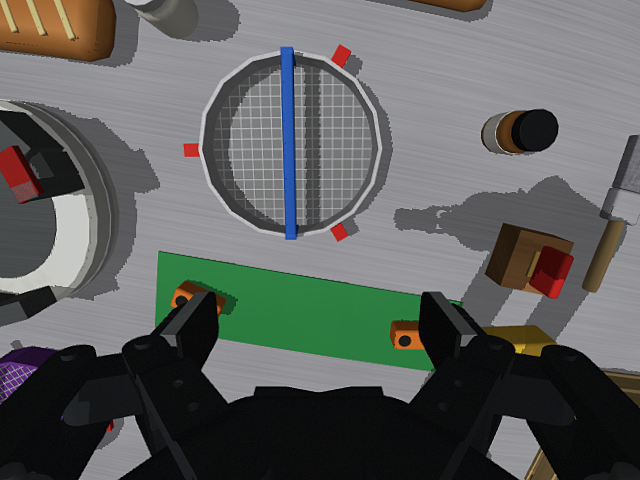

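The wrist view shows the grey sieve centred at about (290,143), with its lugs at (341,56), (191,150) and (339,232). That agrees with the top view. I'll look at the sifter from above before grasping.

Run:
```python
from h import *
go((.47,.28,.32),-79.4)
```

```text
rows [-14.82   2.49  -1.69] twist -0.0 | cur [ 0.5991 -0.0728  0.278 ] yaw -79.4 tilt [-0.0004 -0.0006] q [-0.31  0.34  1.35 -0.    1.46  1.08] F [ 0.  -0.1  0.4] gap 0.085 t 2.8
```

Emit:
servo_tool([
  [[-14.8, 2.5, -1.7, 0, 0], [-14.8, 2.5, -1.7, 0, 0], [-14.8, 2.5, -1.7, 0, 0], [-14.8, 2.5, -1.7, 0, 0], [-14.8, 2.5, -1.7, 0, 0], [-14.8, 2.5, -1.7, 0, 0], [-14.8, 2.5, -1.7, 0, 0], [-14.8, 2.5, -1.7, 0, 0], [-14.8, 2.5, -1.7, 0, 0], [-14.8, 2.5, -1.7, 0, 0], [-14.8, 2.5, -1.7, 0, 0], [-14.8, 2.5, -1.7, 0, 0]],
])

```text
time: 3.95
position: [0.4704, 0.2778, 0.3202]
orientation: [0.768, -0.64, 0.0, 0.001]
wrist_force: [0.2, -0.0, 0.6]
finger_gap: 0.0854
```

Run:
```python
from h import *
go((.6595,-.03,.14),-79.4)
W=ctrl.grab_frame("wrist");save(W,"w2")
P=[]
for c,a,m in blobs(W,"red",None,100):
    p,an,e=axis(W,m,.117);print(" ",np.round(c),a,np.round(p,4),round(an,1),np.round(e,3));P.append(p)
```

```text
rows [13.47 -5.22  7.21] twist -0.2 | cur [0.4704 0.2778 0.3202] yaw -79.6 tilt [-0.0008 -0.0011] q [ 0.33  0.21  1.41 -0.    1.52  1.72] F [ 0.2 -0.   0.6] gap 0.0854 t 4.0
  [214.  80.] 1128 [0.5811 0.3946] 152.0 [0.044 0.023]
  [421.  99.] 1209 [0.5995 0.2031] -145.2 [0.045 0.023]
  [514.  96.] 210 [0.6199 0.1167] 104.9 [0.016 0.012]
  [623. 177.] 118 [ 0.5712 -0.0229] -154.6 [0.012 0.011]
  [308. 261.] 689 [0.425  0.2792] 106.9 [0.036 0.023]
  [254. 308.] 145 [0.362  0.3268] -141.8 [0.016 0.012]
  [363. 373.] 101 [0.3021 0.1928] 97.5 [0.014 0.012]
```

View pics/w2.png

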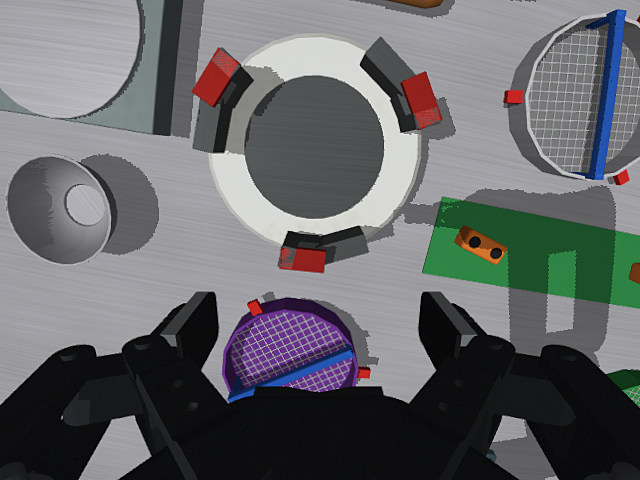

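Run:
```python
from h import *
import pickle
W=ctrl.grab_frame("wrist");T=ctrl.grab_frame("top")
pickle.dump((W,T),open("sif.pkl","wb"))
c=cv2.resize(W["img"][25:285,185:450],None,fx=2.26,fy=2.26,interpolation=cv2.INTER_CUBIC)
cv2.imwrite("pics/w2z.png",cv2.cvtColor(c,cv2.COLOR_RGB2BGR));print(c.shape)
from scipy.optimize import least_squares
for n,f,r in(("W",W,(185,25,450,285)),("T",T,(115,165,245,285))):
    h=cv2.cvtColor(f["img"],cv2.COLOR_RGB2HSV);m=((h[...,1]<30)&(h[...,2]>185)).astype(np.uint8);z=np.zeros_like(m);z[r[1]:r[3],r[0]:r[2]]=1;m*=z
    m=cv2.morphologyEx(m,cv2.MORPH_OPEN,np.ones((3,3)))
    nn,l,s,cc=cv2.connectedComponentsWithStats(m);i=1+s[1:,4].argmax();big=(l==i)
    v,u=np.nonzero(big);P=np.array([onz(f,a,b,.05)[:2] for a,b in zip(u,v)]);c0=np.array([.5335,.292])
    for it in range(3):
        d=P-c0;th=np.degrees(np.arctan2(d[:,1],d[:,0]))//4;rr=np.hypot(*d.T)
        O=np.array([P[th==t][rr[th==t].argmax()] for t in np.unique(th)]);I=np.array([P[th==t][rr[th==t].argmin()] for t in np.unique(th)])
        def fit(Q):
            s=least_squares(lambda x:np.hypot(Q[:,0]-x[0],Q[:,1]-x[1])-x[2],[*c0,.1],loss="soft_l1",f_scale=.001);return s.x
        o=fit(O);ii=fit(I);c0=o[:2]
    print(n,big.sum(),"outer",np.round(o,4),"inner",np.round(ii,4))
```

```text
(588, 599, 3)
W 12540 outer [0.5358 0.2977 0.1173] inner [0.5356 0.2941 0.0806]
T 5663 outer [0.5402 0.2887 0.1535] inner [0.5333 0.2957 0.0798]
```

View pics/w2z.png

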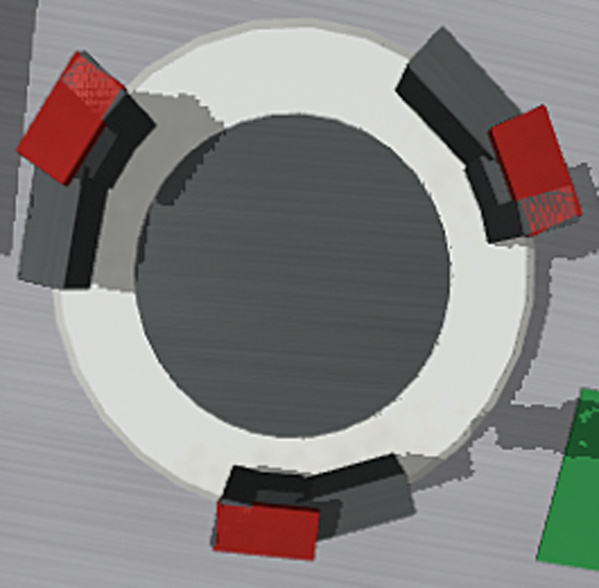

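Run:
```python
from h import *
import pickle
W,T=pickle.load(open("sif.pkl","rb"));c=np.array([.5355,.2935])
def show(x,y,z,n,cc=c):
    p=onz(W,x/2.26+185,y/2.26+25,z)[:2];d=p-cc;print(n,np.round(p,4),"r",round(np.hypot(*d),4),"ang",round(np.degrees(np.arctan2(d[1],d[0])),2))
for n,a,b in(("R",(443,27),(400,80)),("L",(18,280),(67,289)),("B",(414,514),(400,472))):
    show(*a,.096,n+" ledge outer");show(*b,.096,n+" ledge inner")
# finger top corners: ccw-edge (away from post)
for n,a,b in(("R",(545,106),(490,130)),("L",(17,150),(66,184)),("B",(314,560),(319,512))):
    show(*a,.117,n+" finger ccw out");show(*b,.117,n+" finger ccw in")
for n,a,b in(("R",(580,213),(527,236)),("L",(80,52),(125,90)),("B",(213,548),(218,502))):
    show(*a,.117,n+" finger cw out");show(*b,.117,n+" finger cw in")
go((.6595,-.03,.14),-79.3)
```

```text
R ledge outer [0.6506 0.2494] r 0.1233 ang -20.96
R ledge inner [0.6266 0.2629] r 0.0961 ang -18.56
L ledge outer [0.5146 0.4149] r 0.1232 ang 99.77
L ledge inner [0.5145 0.3924] r 0.1011 ang 102.01
B ledge outer [0.4393 0.2157] r 0.1237 ang -141.04
B ledge inner [0.4585 0.2268] r 0.1019 ang -139.13
R finger ccw out [0.6231 0.2047] r 0.1247 ang -45.4
R finger ccw in [0.6096 0.2246] r 0.1012 ang -42.89
L finger ccw out [0.5677 0.4133] r 0.124 ang 74.96
L finger ccw in [0.5578 0.3916] r 0.1006 ang 77.2
B finger ccw out [0.415  0.2607] r 0.1249 ang -164.76
B finger ccw in [0.4381 0.2627] r 0.1021 ang -162.46
R finger cw out [0.5854 0.18  ] r 0.124 ang -66.25
R finger cw in [0.5721 0.1997] r 0.1007 ang -68.7
L finger cw out [0.609  0.3922] r 0.1231 ang 53.35
L finger cw in [0.5978 0.3724] r 0.1005 ang 51.71
B finger cw out [0.4123 0.3074] r 0.124 ang 173.56
B finger cw in [0.4345 0.3085] r 0.1021 ang 171.54
rows [13.5  -5.21  7.21] twist -0.2 | cur [0.4703 0.2784 0.3202] yaw -79.5 tilt [-0.0008 -0.0008] q [ 0.33  0.21  1.41 -0.    1.52  1.72] F [ 0.5 -0.6  0.3] gap 0.0856 t 4.1
```

Three hook ends and finger edges agree: sifter centre about (0.5355, 0.2935) in wrist calibration, notch angle 65.4° mod 120. That makes the seat yaw −24.6° and the entry yaw about −0.6°. Next I'll grasp the sieve.

Emit:
servo_tool([
  [[13.5, -5.2, 5, 0, 0], [13.5, -5.2, 5, 0, 0], [13.5, -5.2, 5, 0, 0], [13.5, -5.2, 5, 0, 0], [13.5, -5.2, 5, 0, 0], [13.5, -5.2, 5, 0, 0], [13.5, -5.2, 7.2, 0, 0], [13.5, -5.2, 7.2, 0, 0], [13.5, -5.2, 7.2, 0, 0], [13.5, -5.2, 7.2, 0, 0], [13.5, -5.2, 7.2, 0, 0], [13.5, -5.2, 7.2, 0, 0]],
])

```text
time: 5.3
position: [0.6598, -0.0288, 0.1426]
orientation: [0.769, -0.639, 0.001, -0.0]
wrist_force: [0.6, 0.5, 0.7]
finger_gap: 0.0857
```

Run:
```python
from h import *
go((.6600,-.030,.045),-79.3)
W=ctrl.grab_frame("wrist")
P=[]
for k,z in (("blue",.056),("red",.034)):
    for c,a,m in blobs(W,k,None,100):
        p,an,e=axis(W,m,z);print(" ",k,np.round(c),a,np.round(p,4),round(an,1),np.round(e,3))
```

```text
rows [0.04 0.01 3.9 ] twist -0.2 | cur [ 0.6598 -0.0288  0.1426] yaw -79.5 tilt [ 0.0023 -0.0011] q [-0.21  0.53  1.39 -0.    1.22  1.18] F [0.6 0.5 0.7] gap 0.0857 t 5.3
  blue [320. 233.] 4674 [ 0.6705 -0.0288] -169.0 [0.187 0.011]
  red [398. 110.] 608 [ 0.7611 -0.0652] 162.1 [0.018 0.014]
  red [174. 243.] 379 [0.6412 0.0746] 110.8 [0.016 0.014]
  red [387. 354.] 279 [ 0.5799 -0.101 ] -159.0 [0.015 0.014]
```

Emit:
servo_tool([
  [[0.04, 0, 2, 0, 0], [0.04, 0, 3, 0, 0], [0.04, 0, 3.9, 0, 0], [0.04, 0, 3.9, 0, 0], [0.04, 0, 3.9, 0, 0], [0.04, 0, 3.9, 0, 0.4], [0.04, 0, 3.9, 0, 0.7], [0.04, 0, 3.9, 0, 1], [0.04, 0, 3.9, 0, 1], [0.04, 0, 3.9, 0, 1], [0.04, 0, 3.9, 0, 1], [0.04, 0, 3.9, 0, 1]],
], newtons=90)

```text
time: 6.55
position: [0.6604, -0.03, 0.0457]
orientation: [0.769, -0.639, 0.002, -0.0]
wrist_force: [-0.4, -0.7, 5.1]
finger_gap: 0.0105
```

Run:
```python
from h import *
go((.66,-.03,.21),-79.3)
```

```text
rows [ 0.01 -0.   -6.57] twist -0.2 | cur [ 0.6604 -0.03    0.0457] yaw -79.5 tilt [ 0.0031 -0.0015] q [-0.21  0.63  1.47 -0.    1.04  1.17] F [-0.4 -0.7  5.1] gap 0.0105 t 6.5
```

Emit:
servo_tool([
  [[0, 0, -1, 0, 1], [0, 0, -2, 0, 1], [0, 0, -4, 0, 1], [0, 0, -6.5, 0, 1], [0, 0, -6.5, 0, 1], [0, 0, -6.5, 0, 1], [0, 0, -6.5, 0, 1], [0, 0, -6.5, 0, 1]],
])

```text
time: 7.35
position: [0.6581, -0.0293, 0.2043]
orientation: [0.769, -0.639, -0.001, 0.001]
wrist_force: [0.3, -1.2, -4.5]
finger_gap: 0.01
```

Run:
```python
from h import *
go((.5352,.294,.21),-90.1)
W=ctrl.grab_frame("wrist")
z0=ctrl.get_obs()["position"][2]+.005
for k,z in (("blue",z0+.006),("red",z0-.016)):
    for c,a,m in blobs(W,k,None,100):
        p,an,e=axis(W,m,z);print(" ",k,np.round(c),a,np.round(p,4),round(an,1),np.round(e,3))
```

```text
rows [-13.61   2.47  -0.21] twist 10.6 | cur [ 0.6581 -0.0293  0.2043] yaw -79.5 tilt [-0.0036 -0.    ] q [-0.21  0.48  1.31 -0.    1.36  1.17] F [ 0.3 -1.2 -4.5] gap 0.01 t 7.3
  blue [318. 216.] 10423 [ 0.6988 -0.0228] -168.4 [0.122 0.011]
  red [452.  81.] 1768 [ 0.7587 -0.0642] 165.0 [0.017 0.015]
  red [  6. 287.] 417 [0.6368 0.1166] 179.0 [0.016 0.009]
  red [ 87. 298.] 794 [0.6392 0.0758] 149.8 [0.015 0.014]
  red [628. 370.] 441 [ 0.6472 -0.1956] -179.4 [0.026 0.006]
```

Emit:
servo_tool([
  [[-4, 0.7, -0.3, 3, 1], [-8, 1.4, -0.3, 8, 1], [-13.6, 2.5, -0.3, 11.5, 1], [-13.6, 2.5, -0.3, 11.5, 1], [-13.6, 2.5, -0.3, 11.5, 1], [-13.6, 2.5, -0.3, 11.5, 1], [-13.6, 2.5, -0.3, 11.5, 1], [-13.6, 2.5, -0.3, 11.5, 1], [-13.6, 2.5, -0.3, 11.5, 1], [-13.6, 2.5, -0.3, 11.5, 1], [-13.6, 2.5, -0.3, 11.5, 1], [-13.6, 2.5, -0.3, 11.5, 1]],
])

```text
time: 8.6
position: [0.5353, 0.2921, 0.2121]
orientation: [-0.7, 0.714, 0.001, -0.001]
wrist_force: [-1.1, -0.3, -4.1]
finger_gap: 0.0098
```

Run:
```python
from h import *
go((.5350,.2939,.135),-91)
for n in("wrist","top"):
    W=ctrl.grab_frame(n);save(W,n+"3")
    z0=ctrl.get_obs()["position"][2]+.005
    for k,z in (("blue",z0+.006),("red",z0-.016)):
        for c,a,m in blobs(W,k,None if n=="wrist" else (110,150,260,290),10):
            p,an,e=axis(W,m,z);d=p-ctrl.get_obs()["position"][:2];print(" ",k,np.round(c),a,np.round(p,4),round(an,1),np.round(e,3),"r,ang",round(np.hypot(*d),4),round(np.degrees(np.arctan2(d[1],d[0])),1))
```

```text
rows [-0.07  0.    3.08] twist -0.1 | cur [0.5353 0.2921 0.2121] yaw -91.1 tilt [-0.0034 -0.0005] q [0.32 0.39 1.43 0.   1.32 1.91] F [-1.1 -0.3 -4.1] gap 0.0098 t 8.6
  blue [318. 216.] 10428 [0.5765 0.2904] 179.9 [0.123 0.011] r,ang 0.0412 -2.5
  red [452.  81.] 1760 [0.6271 0.2377] 150.2 [0.017 0.015] r,ang 0.1068 -30.7
  red [ 87. 298.] 799 [0.5381 0.399 ] 134.3 [0.015 0.014] r,ang 0.1069 88.5
  blue [164. 182.] 156 [0.6005 0.2899] 176.8 [0.054 0.015] r,ang 0.0654 -2.2
  blue [162. 224.] 67 [0.5094 0.2916] -172.2 [0.033 0.01 ] r,ang 0.0258 -178.1
  red [191. 173.] 48 [0.6227 0.237 ] 163.1 [0.016 0.014] r,ang 0.1035 -32.4
  red [213. 192.] 147 [0.581  0.1905] -148.3 [0.037 0.019] r,ang 0.1117 -65.8
  red [114. 214.] 56 [0.5351 0.4013] -171.4 [0.017 0.016] r,ang 0.1089 90.1
  red [188. 258.] 62 [0.441  0.2409] -153.3 [0.021 0.014] r,ang 0.1074 -151.3
  red [180. 269.] 156 [0.4166 0.2593] 92.7 [0.034 0.021] r,ang 0.1231 -164.4
```

View pics/wrist3.png

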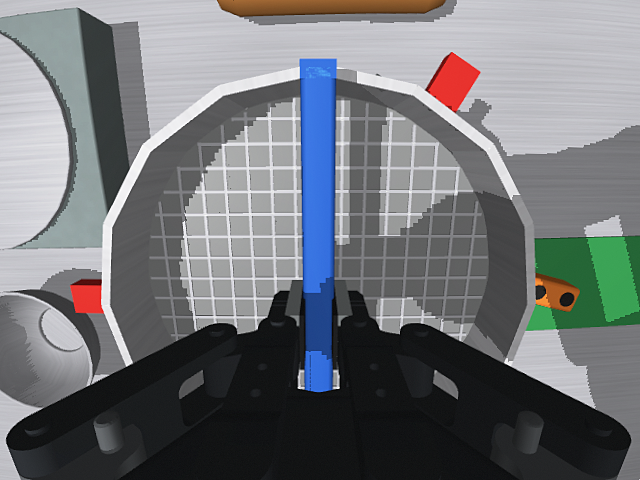

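Emit:
servo_tool([
  [[-0.05, 0.02, 1.5, 0, 1], [-0.05, 0.02, 3, 0, 1], [-0.05, 0.02, 3, 0, 1], [-0.05, 0.02, 3, 0, 1], [-0.05, 0.02, 3.4, 0, 1], [-0.05, 0.02, 3.6, 0, 1], [-0.05, 0.02, 3.7, 0, 1], [-0.05, 0.02, 3.7, 0, 1]],
])

```text
time: 9.5
position: [0.5341, 0.2936, 0.1196]
orientation: [-0.701, 0.714, 0.001, -0.002]
wrist_force: [1.0, 0.0, -4.9]
finger_gap: 0.01
```

Run:
```python
from h import *
go((.5348,.2934,.1165),-91)
print(ctrl.get_obs()["moment"])
```

```text
rows [ 0.01 -0.03  0.12] twist -0.0 | cur [0.5341 0.2936 0.1196] yaw -91.0 tilt [-0.0038 -0.0005] q [0.32 0.47 1.55 0.   1.13 1.91] F [ 1.   0.  -4.9] gap 0.01 t 9.5
[ 0.02969026 -0.01884108 -0.02376142]
```

Emit:
servo_tool([
  [[0.01, -0.03, 0.06, 0, 1], [0.01, -0.03, 0.1, 0, 1], [0.01, -0.03, 0.14, 0, 1], [0.01, -0.03, 0.17, 0, 1], [0.01, -0.03, 0.17, 0, 1]],
])

```text
time: 10.0
position: [0.5349, 0.2934, 0.1158]
orientation: [-0.701, 0.714, 0.001, -0.001]
wrist_force: [-0.5, 0.2, -1.7]
finger_gap: 0.0102
```

Run:
```python
from h import *
go((.5348,.2934,.1165),-91)
print(ctrl.get_obs()["moment"])
```

```text
rows [-0.    0.   -0.03] twist -0.0 | cur [0.5349 0.2934 0.1158] yaw -91.0 tilt [-0.0034 -0.0004] q [0.32 0.48 1.55 0.   1.12 1.91] F [-0.5  0.2 -1.7] gap 0.0102 t 10.0
[-0.11269732  0.01975244 -0.00549092]
```

Emit:
servo_tool([
  [[0, 0, 0, 4, 1], [0, 0, 0, 8, 1], [0, 0, 0, 12, 1], [0, 0, 0, 16, 1], [0, 0, 0, 19, 1], [0, 0, 0, 21, 1], [0, 0, 0, 22, 1], [0, 0, 0, 22.5, 1], [0, 0, 0, 22.5, 1]],
])

```text
time: 10.9
position: [0.5348, 0.2933, 0.1156]
orientation: [-0.548, 0.836, 0.001, -0.002]
wrist_force: [0.4, 0.3, -5.3]
finger_gap: 0.0103
```

Run:
```python
from h import *
go((.5348,.2934,.1087),-115)
print(ctrl.get_obs()["moment"])
```

```text
rows [-0.    0.    0.28] twist 1.5 | cur [0.5348 0.2933 0.1156] yaw -113.5 tilt [-0.0036 -0.0004] q [0.32 0.48 1.55 0.   1.12 2.3 ] F [ 0.4  0.3 -5.3] gap 0.0103 t 10.9
[-0.01560274  0.00820691 -0.00280349]
```

Emit:
servo_tool([
  [[0, 0, 0, 1.3, 1], [0, 0, 0.05, 1.3, 1], [0, 0, 0.12, 1.3, 1], [0, 0, 0.2, 1.3, 1], [0, 0, 0.28, 1.3, 1], [0, 0, 0.3, 1.3, 1], [0, 0, 0.3, 1.3, 1]],
])

```text
time: 11.6
position: [0.5348, 0.2933, 0.1081]
orientation: [-0.539, 0.843, 0.001, -0.002]
wrist_force: [-0.5, -0.3, -4.1]
finger_gap: 0.0099
```

Run:
```python
from h import *
go((.5348,.2934,.1085),-115)
print(ctrl.get_obs()["moment"])
```

```text
rows [-0.   -0.   -0.02] twist 0.2 | cur [0.5348 0.2933 0.1081] yaw -114.8 tilt [-0.0038 -0.0005] q [0.32 0.48 1.56 0.   1.1  2.32] F [-0.5 -0.3 -4.1] gap 0.0099 t 11.6
[-0.04685563  0.01868563 -0.04174962]
```

Emit:
servo_tool([
  [[0, 0, 0.03, 0, 1], [0, 0, 0.04, 0, 1], [0, 0, 0.04, 0, 0.7], [0, 0, 0.04, 0, 0.3], [0, 0, 0.04, 0, 0], [0, 0, 0.0, 0, 0], [0, 0, -0.5, 0, 0], [0, 0, -2, 0, 0], [0, 0, -4, 0, 0], [0, 0, -6, 0, 0], [0, 0, -6, 0, 0], [0, 0, -6, 0, 0]],
])

```text
time: 12.8
position: [0.5361, 0.2937, 0.2608]
orientation: [-0.539, 0.843, 0.0, 0.001]
wrist_force: [0.2, -0.3, -1.0]
finger_gap: 0.0856
```

Run:
```python
from h import *
go((.45,.05,.2),-15)
W=ctrl.grab_frame("wrist");S=ctrl.grab_frame("side");T=ctrl.grab_frame("top");save(W,"w4");save(T,"top4")
for n,f,r in(("W",W,(60,0,600,440)),("T",T,(110,150,260,290)),("S",S,(270,110,400,210))):
    for k,z in (("blue",.119),("red",.097)):
        for c,a,m in blobs(f,k,r,20):
            p,an,e=axis(f,m,z);print(n,k,np.round(c),a,np.round(p,4),round(an,1),np.round(e,3))
h,w=S["img"].shape[:2]
z=cv2.resize(S["img"][100:220,260:420],None,fx=3,fy=3,interpolation=cv2.INTER_CUBIC)
z2=cv2.resize(W["img"],(400,300));cv=np.zeros((360,880,3),np.uint8);cv[:360,:480]=z;cv[:300,480:]=z2
cv=cv2.resize(cv,(800,327));cv2.imwrite("pics/c4.png",cv[...,::-1])
```

```text
rows [10.3  -0.97  2.42] twist -99.8 | cur [0.5361 0.2937 0.2608] yaw -114.8 tilt [0.001  0.0011] q [0.32 0.36 1.36 0.   1.42 2.32] F [ 0.2 -0.3 -1. ] gap 0.0856 t 12.8
W blue [320. 222.] 3035 [0.542  0.2887] 154.4 [0.187 0.011]
W red [385. 109.] 1490 [0.6035 0.2016] -136.1 [0.038 0.028]
W red [172. 211.] 26 [0.6043 0.4052] 149.6 [0.013 0.002]
W red [187. 240.] 1002 [0.5757 0.4062] 159.6 [0.035 0.025]
W red [206. 228.] 99 [0.5777 0.3847] 148.5 [0.014 0.006]
W red [373. 318.] 102 [0.4333 0.2827] 99.4 [0.014 0.007]
W red [384. 334.] 832 [0.4127 0.2796] 103.6 [0.037 0.025]
W red [358. 342.] 83 [0.4153 0.3064] 150.3 [0.017 0.011]
W red [360. 384.] 91 [0.3696 0.3229] 55.6 [0.016 0.008]
T blue [185. 198.] 159 [0.5849 0.2684] 154.4 [0.074 0.012]
T blue [166. 237.] 147 [0.4952 0.3101] 155.2 [0.068 0.012]
T red [213. 193.] 176 [0.6012 0.209 ] -152.9 [0.043 0.023]
T red [177. 269.] 212 [0.4229 0.2894] 94.6 [0.048 0.023]
S blue [328. 149.] 271 [0.5334 0.283 ] 155.3 [0.189 0.022]
S red [338. 130.] 40 [0.5806 0.4252] 175.5 [0.033 0.023]
S red [291. 155.] 71 [0.4255 0.3002] 98.6 [0.06 0.02]
S red [356. 165.] 68 [0.6057 0.2282] -135.1 [0.042 0.023]
```

View pics/c4.png

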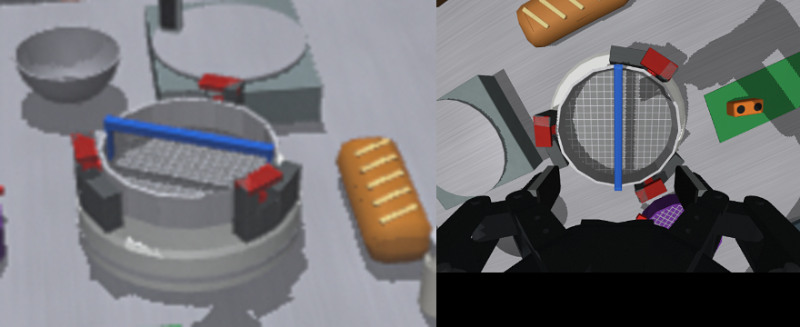

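The sieve hangs level and locked: bar at about −25°, lugs under the fingers. Next come the cleaners.

Run:
```python
from h import *
go((.4526,.052,.14),-15.3)
```

```text
rows [10.11 -1.1   4.7 ] twist -99.5 | cur [0.5344 0.2931 0.2566] yaw -114.8 tilt [-0.0066 -0.0014] q [0.32 0.36 1.36 0.   1.42 2.32] F [-0.9 -0.9 -1.2] gap 0.0856 t 12.9
```

Emit:
servo_tool([
  [[2, -0.2, 0, -8, 0], [4, -0.4, 0, -16, 0], [6, -0.6, 0, -25, 0], [8, -0.8, 1, -33, 0], [10.1, -1.1, 2, -41, 0], [10.1, -1.1, 3, -50, 0], [10.1, -1.1, 4, -58, 0], [10.1, -1.1, 4.7, -66, 0], [10.1, -1.1, 4.7, -75, 0], [10.1, -1.1, 4.7, -83, 0], [10.1, -1.1, 4.7, -92, 0], [10.1, -1.1, 4.7, -99.5, 0]],
])

```text
time: 14.15
position: [0.4513, 0.0523, 0.1384]
orientation: [0.991, -0.13, -0.005, 0.001]
wrist_force: [0.7, 0.4, -0.6]
finger_gap: 0.0858
```

Emit:
servo_tool([
  [[0, 0, 0, 0, 0], [0, 0, 0, 0, 0]],
])

```text
time: 14.35
position: [0.4502, 0.0524, 0.1373]
orientation: [0.991, -0.132, -0.007, 0.001]
wrist_force: [0.1, 0.2, -0.5]
finger_gap: 0.0856
```

Run:
```python
from h import *
W=ctrl.grab_frame("wrist");save(W,"w5");T=ctrl.grab_frame("top")
for n,f,r in(("W",W,None),("T",T,(255,235,416,285))):
    for c,a,m in blobs(f,"orange",r,100):
        p,an,e=axis(f,m,.033);print(n,np.round(c),a,np.round(p,4),round(an,1),np.round(e,3))
go((.4526,.052,.14),-15.3)
```

```text
W [326. 237.] 2222 [0.4561 0.0561] 73.6 [0.058 0.03 ]
T [394. 254.] 211 [ 0.4577 -0.224 ] 99.3 [0.059 0.029]
rows [ 0.07 -0.   -0.09] twist 0.1 | cur [0.4508 0.0524 0.1378] yaw -15.2 tilt [-0.0117 -0.0008] q [-0.13  0.2   1.9  -0.    1.05  0.14] F [-0.4 -0.  -0.7] gap 0.0853 t 14.4
```

View pics/w5.png

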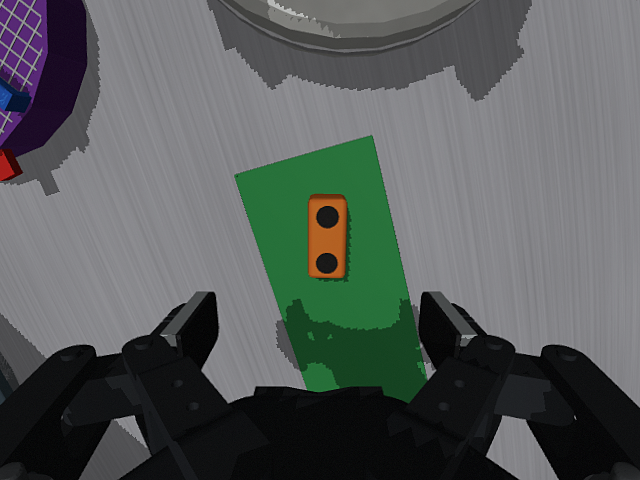

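Run:
```python
from h import *
go((.4545,.055,.020),-15.7)
```

```text
rows [ 0.17 -0.16  4.71] twist 0.5 | cur [0.4508 0.0524 0.1378] yaw -15.2 tilt [-0.0117 -0.0008] q [-0.13  0.2   1.9  -0.    1.05  0.14] F [-0.4 -0.  -0.7] gap 0.0853 t 14.4
```

Emit:
servo_tool([
  [[0.17, -0.16, 2, 0.5, 0], [0.17, -0.16, 4, 0.5, 0], [0.17, -0.16, 4.5, 0.5, 0], [0.17, -0.16, 4.7, 0.5, 0], [0.17, -0.16, 4.7, 0.5, 0.3], [0.17, -0.16, 4.7, 0.5, 0.6], [0.17, -0.16, 4.7, 0.5, 0.9], [0.17, -0.16, 4.7, 0.5, 0.9], [0.17, -0.16, 4.7, 0.5, 0.9], [0.17, -0.16, 4.7, 0.5, 0.9]],
], newtons=35)

```text
time: 15.45
position: [0.4555, 0.0549, 0.0215]
orientation: [0.991, -0.136, -0.004, 0.001]
wrist_force: [-1.4, 0.1, 6.4]
finger_gap: 0.0276
```

Emit:
servo_tool([
  [[0, 0, -2, 0, 0.9], [0, 0, -4, 0, 0.9], [0, 0, -6, 0, 0.9], [0, 0, -7.2, 0, 0.9], [0, 0, -7.2, 0, 0.9], [0, 0, -7.2, 0, 0.9], [0, 0, -7.2, 0, 0.9]],
])

```text
time: 16.15
position: [0.4561, 0.0552, 0.2004]
orientation: [0.991, -0.136, -0.006, 0.001]
wrist_force: [-0.4, 0.7, -0.6]
finger_gap: 0.0276
```

Run:
```python
from h import *
go((.5155,.2518,.2),-25)
go((.5155,.2518,.087),-25)
W=ctrl.grab_frame("wrist")
for c,a,m in blobs(W,"orange",None,100):
    z=ctrl.get_obs()["position"][2]+.013;p,an,e=axis(W,m,z);print(np.round(c),a,np.round(p,4),round(an,1),np.round(e,3))
```

```text
rows [ 0.16 -8.21 -0.02] twist 9.3 | cur [0.4561 0.0552 0.2004] yaw -15.7 tilt [-0.0114 -0.0009] q [-0.12  0.14  1.8  -0.    1.21  0.15] F [-0.4  0.7 -0.6] gap 0.0276 t 16.1
rows [ 0.21 -8.23  4.5 ] twist 9.3 | cur [0.4561 0.0552 0.2004] yaw -15.7 tilt [-0.0114 -0.0009] q [-0.12  0.14  1.8  -0.    1.21  0.15] F [-0.4  0.7 -0.6] gap 0.0276 t 16.1
[318. 312.] 6569 [0.4578 0.0604] 74.1 [0.057 0.028]
```

Emit:
servo_tool([
  [[0.2, -2, 0, 3, 0.9], [0.2, -4, 0, 6, 0.9], [0.2, -6, 0, 9.3, 0.9], [0.2, -8.2, 0, 9.3, 0.9], [0.2, -8.2, 0, 9.3, 0.9], [0.2, -8.2, 0, 9.3, 0.9], [0.2, -8.2, 0, 9.3, 0.9], [0.2, -8.2, 1.5, 9.3, 0.9], [0.2, -8.2, 2.5, 9.3, 0.9], [0.2, -8.2, 3, 9.3, 0.9], [0.2, -8.2, 3, 9.3, 0.9]],
])

```text
time: 17.3
position: [0.5139, 0.2495, 0.1225]
orientation: [0.976, -0.217, -0.008, 0.003]
wrist_force: [0.4, 0.8, -0.1]
finger_gap: 0.0273
```

Run:
```python
from h import *
go((.5155,.2518,.089),-25)
W=ctrl.grab_frame("wrist");save(W,"w6")
```

```text
rows [ 0.04 -0.12  1.34] twist -0.1 | cur [0.5139 0.2495 0.1225] yaw -25.1 tilt [-0.0163 -0.002 ] q [0.26 0.41 1.63 0.   1.11 0.69] F [ 0.4  0.8 -0.1] gap 0.0273 t 17.3
```

View pics/w6.png

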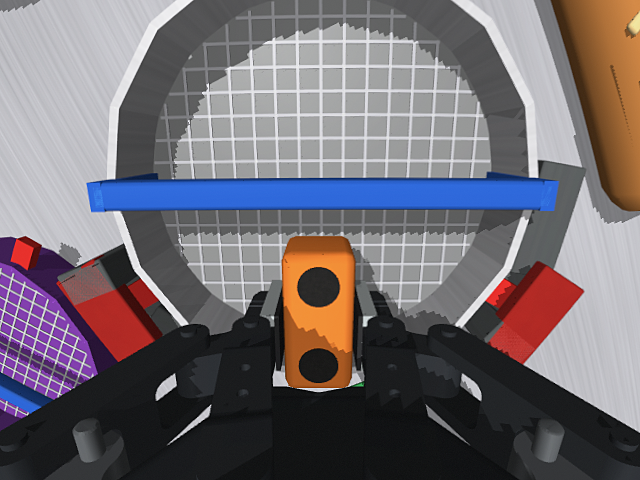

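Emit:
servo_tool([
  [[0.04, -0.12, 0.6, 0, 0.9], [0.04, -0.12, 1.2, 0, 0.9], [0.04, -0.12, 1.34, 0, 0.9], [0.04, -0.12, 1.34, 0, 0.9], [0.04, -0.12, 1.34, 0, 0.5], [0.04, -0.12, 1.34, 0, 0.45], [0.04, -0.12, 1.34, 0, 0.45], [0.04, -0.12, 0.5, 0, 0.45], [0.04, -0.12, -1, 0, 0.45], [0.04, -0.12, -3, 0, 0.2], [0.04, -0.12, -3, 0, 0], [0.04, -0.12, -3, 0, 0]],
])

```text
time: 18.55
position: [0.5192, 0.2528, 0.201]
orientation: [0.976, -0.217, -0.004, 0.001]
wrist_force: [-0.1, 0.2, -0.2]
finger_gap: 0.0855
```

Run:
```python
from h import *
T=ctrl.grab_frame("top");W=ctrl.grab_frame("wrist")
for n,f,zz in(("T",T,.098),("W",W,.098)):
  for k in("orange","blue"):
    for c,a,m in blobs(f,k,None if n=="W" else (110,150,416,285),60):
        z=.033 if (n=="T" and c[0]>250) else (.119 if k=="blue" else zz);p,an,e=axis(f,m,z);print(n,k,np.round(c),a,np.round(p,4),round(an,1),np.round(e,3))
go((.4585,-.2225,.2),9.2)
```

```text
T orange [194. 152.] 319 [0.6992 0.2538] 89.5 [0.151 0.012]
T orange [196. 230.] 245 [0.5125 0.2481] 61.0 [0.055 0.029]
T orange [394. 254.] 254 [ 0.4577 -0.2227] 98.9 [0.062 0.029]
W orange [561.  93.] 14030 [0.7054 0.2787] 95.4 [0.133 0.059]
W orange [318. 243.] 2213 [0.5177 0.2535] 65.8 [0.056 0.03 ]
W blue [318. 185.] 5956 [0.5361 0.2929] 155.4 [0.188 0.012]
W blue [ 37. 325.] 1335 [0.3062 0.289 ] 127.1 [0.064 0.015]
W blue [100. 352.] 69 [0.3394 0.2509] 138.9 [0.01  0.006]
rows [ 5.900e+00  1.821e+01 -1.000e-02] twist -34.2 | cur [0.5176 0.2523 0.1982] yaw -25.0 tilt [-0.0148 -0.0016] q [0.26 0.35 1.53 0.   1.28 0.69] F [-0.2 -0.4 -1.1] gap 0.0856 t 18.6
```

Emit:
servo_tool([
  [[1, 2.2, 0, -5, 0], [2, 5, 0, -10, 0], [3, 9, 0, -18, 0], [4.5, 14, 0, -26, 0], [5.9, 18.2, 0, -34.2, 0], [5.9, 18.2, 0, -34.2, 0], [5.9, 18.2, 1, -34.2, 0], [5.9, 18.2, 2, -34.2, 0], [5.9, 18.2, 2, -34.2, 0], [5.9, 18.2, 2, -34.2, 0], [5.9, 18.2, 2, -34.2, 0], [5.9, 18.2, 2, -34.2, 0]],
])

```text
time: 19.85
position: [0.4564, -0.2226, 0.1479]
orientation: [0.997, 0.078, -0.009, -0.002]
wrist_force: [-0.3, 0.7, 0.0]
finger_gap: 0.0856
```

Run:
```python
from h import *
W=ctrl.grab_frame("wrist")
for c,a,m in blobs(W,"orange",None,300):
        p,an,e=axis(W,m,.033);print(np.round(c),a,np.round(p,4),round(an,1),np.round(e,3))
go((.4595,-.222,.021),9)
```

```text
[327. 242.] 2131 [ 0.4613 -0.2227] 100.5 [0.061 0.029]
rows [0.18 0.05 5.1 ] twist 0.1 | cur [ 0.457  -0.2217  0.1485] yaw 9.1 tilt [-0.0173  0.001 ] q [-0.66  0.28  1.76 -0.01  1.12 -0.82] F [-0.2  0.8  0.1] gap 0.0854 t 19.9
```

Emit:
servo_tool([
  [[0.18, 0.08, 2, -0.5, 0], [0.18, 0.08, 4, -0.5, 0], [0.18, 0.08, 4.9, -0.5, 0], [0.18, 0.08, 5.1, -0.5, 0], [0.18, 0.08, 5.1, -0.5, 0.3], [0.18, 0.08, 5.1, -0.5, 0.6], [0.18, 0.08, 5.1, -0.5, 0.9], [0.18, 0.08, 5.1, -0.5, 0.9], [0.18, 0.08, 5.1, -0.5, 0.9], [0.18, 0.08, 5.1, -0.5, 0.9]],
])

```text
time: 20.9
position: [0.4605, -0.2234, 0.0226]
orientation: [0.996, 0.083, -0.007, -0.0]
wrist_force: [-0.3, 0.4, 6.2]
finger_gap: 0.0274
```

Emit:
servo_tool([
  [[0, 0, -2, 0, 0.9], [0, 0, -4, 0, 0.9], [0, 0, -6, 0, 0.9], [0, 0, -7.2, 0, 0.9], [0, 0, -7.2, 0, 0.9], [0, 0, -7.2, 0, 0.9], [0, 0, -7.2, 0, 0.9]],
])

```text
time: 21.6
position: [0.4623, -0.2227, 0.2015]
orientation: [0.996, 0.083, -0.008, -0.001]
wrist_force: [-0.0, -0.4, -0.0]
finger_gap: 0.0276
```

Run:
```python
from h import *
go((.5545,.3352,.2),-25)
W=ctrl.grab_frame("wrist")
for c,a,m in blobs(W,"orange",None,1000):
    z=ctrl.get_obs()["position"][2]+.013;p,an,e=axis(W,m,z);print(np.round(c),a,np.round(p,4),round(an,1),np.round(e,3))
```

```text
rows [ 7.340e+00 -2.139e+01  1.000e-02] twist 34.6 | cur [ 0.4623 -0.2227  0.2015] yaw 9.6 tilt [-0.0164  0.0007] q [-0.66  0.24  1.68 -0.01  1.24 -0.82] F [-0.  -0.4 -0. ] gap 0.0276 t 21.6
[317. 309.] 7259 [ 0.4616 -0.2165] 97.9 [0.061 0.028]
```

Emit:
servo_tool([
  [[0.7, -2, 0, 4, 0.9], [1.4, -4, 0, 8, 0.9], [2.8, -8, 0, 14, 0.9], [4.2, -12, 0, 20, 0.9], [5.6, -16, 0, 26, 0.9], [7.3, -21.4, 0, 34.6, 0.9], [7.3, -21.4, 0, 34.6, 0.9], [7.3, -21.4, 0, 34.6, 0.9], [7.3, -21.4, 0, 34.6, 0.9], [7.3, -21.4, 0, 34.6, 0.9], [7.3, -21.4, 0, 34.6, 0.9], [7.3, -21.4, 0, 34.6, 0.9]],
])

```text
time: 22.85
position: [0.5523, 0.3393, 0.1977]
orientation: [0.976, -0.215, -0.01, 0.001]
wrist_force: [0.7, -0.3, -1.3]
finger_gap: 0.0276
```

Run:
```python
from h import *
go((.5545,.3352,.09),-25)
W=ctrl.grab_frame("wrist");save(W,"w7")
for k,z in(("orange",.215),("blue",.119)):
  for c,a,m in blobs(W,k,None,1000):
    p,an,e=axis(W,m,z);print(k,np.round(c),a,np.round(p,4),round(an,1),np.round(e,3))
```

```text
rows [0.23 0.08 4.3 ] twist 0.1 | cur [0.5523 0.3393 0.1977] yaw -24.9 tilt [-0.0203  0.0014] q [0.37 0.48 1.33 0.01 1.35 0.81] F [ 0.7 -0.3 -1.3] gap 0.0276 t 22.9
orange [551. 184.] 14086 [0.6465 0.356 ] 90.6 [0.074 0.028]
orange [318. 311.] 7314 [0.5569 0.3465] 65.4 [0.058 0.027]
blue [433. 314.] 1297 [0.6045 0.2686] 161.4 [0.042 0.022]
blue [216. 315.] 1005 [0.4689 0.329 ] 157.4 [0.035 0.016]
blue [ 27. 382.] 1014 [0.296  0.3382] 124.5 [0.051 0.019]
```

Emit:
servo_tool([
  [[0.2, 0.16, 1, 0, 0.9], [0.2, 0.16, 2.5, 0, 0.9], [0.2, 0.16, 3.3, 0, 0.9], [0.2, 0.16, 4, 0, 0.9], [0.2, 0.16, 4.25, 0, 0.9], [0.2, 0.16, 4.25, 0, 0.9], [0.2, 0.16, 4.25, 0, 0.5], [0.2, 0.16, 4.25, 0, 0.45], [0.2, 0.16, 4.25, 0, 0.45], [0.2, 0.16, 3, 0, 0.45], [0.2, 0.16, 1, 0, 0.3], [0.2, 0.16, 0, 0, 0]],
])

```text
time: 24.1
position: [0.5568, 0.3359, 0.2024]
orientation: [0.977, -0.215, -0.007, -0.001]
wrist_force: [0.6, 0.8, 0.8]
finger_gap: 0.0726
```

Run:
```python
from h import *
T=ctrl.grab_frame("top");S=ctrl.grab_frame("side");save(T,"top8")
for n,f,zz in(("T",T,.098),("S",S,.098)):
  for k in("orange","blue"):
    for c,a,m in blobs(f,k,(110,150,260,285) if n=="T" else (270,110,380,215),20):
        z=.119 if k=="blue" else zz;p,an,e=axis(f,m,z);print(n,k,np.round(c),a,np.round(p,4),round(an,1),np.round(e,3))
for c,a,m in blobs(T,"red",(415,180,460,225)):
    p,an,e=axis(T,m,.084);print("key",np.round(p,4),round(an,1),np.round(e,3))
go((.575,-.335,.22),90)
go((.575,-.335,.22),-90)
a=cv2.resize(T["img"][150:300,100:500],None,fx=2,fy=2);b=cv2.resize(S["img"][100:220,260:420],None,fx=2,fy=2)
cv=np.zeros((540,800,3),np.uint8);cv[:300]=a;cv[300:,:320]=b;cv2.imwrite("pics/c8.png",cv[...,::-1])
```

```text
T orange [190. 152.] 358 [0.6994 0.2634] 89.4 [0.169 0.012]
T orange [159. 215.] 250 [0.5488 0.3336] 65.7 [0.058 0.029]
T orange [195. 230.] 248 [0.5124 0.2493] 65.5 [0.059 0.029]
T blue [174. 221.] 397 [0.5308 0.2933] 155.1 [0.189 0.012]
S orange [334. 145.] 39 [0.5568 0.3371] -174.1 [0.03  0.027]
S orange [326. 161.] 131 [0.5235 0.2547] 61.0 [0.091 0.029]
S blue [328. 149.] 262 [0.5328 0.283 ] 155.2 [0.191 0.022]
key [ 0.582 -0.332] 176.4 [0.051 0.017]
rows [11.88 24.09 -0.84] twist -114.8 | cur [0.558  0.3364 0.2038] yaw -24.8 tilt [-0.0096  0.0067] q [0.37 0.47 1.33 0.01 1.35 0.8 ] F [ 0.6 -0.  -0. ] gap 0.0849 t 24.2
rows [11.88 24.09 -0.84] twist 65.2 | cur [0.558  0.3364 0.2038] yaw -24.8 tilt [-0.0096  0.0067] q [0.37 0.47 1.33 0.01 1.35 0.8 ] F [ 0.6 -0.  -0. ] gap 0.0849 t 24.2
```

View pics/c8.png

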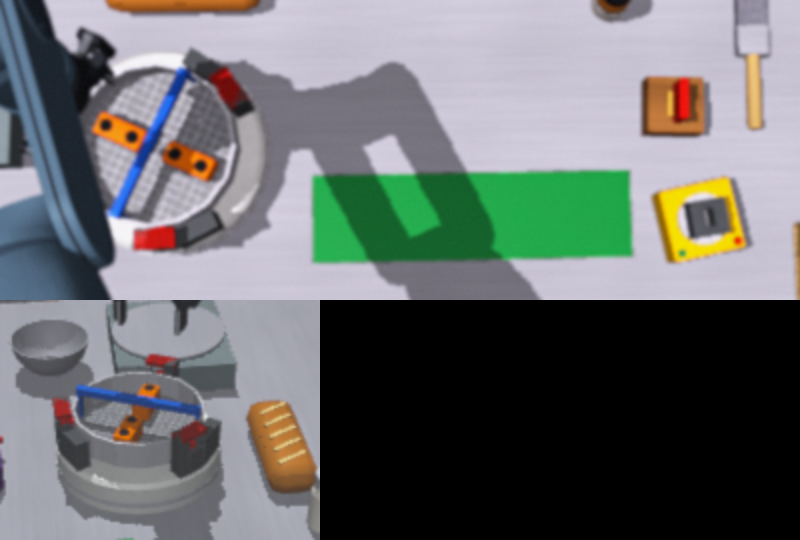

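Both cleaners lie in the locked sieve, one on each side of the bar, and the mat is otherwise empty. Next I'll fetch the key.

Emit:
servo_tool([
  [[0.8, 1.6, -0.8, -6, 0], [1.6, 3.2, -0.8, -14, 0], [2.5, 5, -0.8, -22, 0], [3.5, 7, -0.8, -30, 0], [4.5, 9, -0.8, -38, 0], [5.5, 11, -0.8, -46, 0], [6.5, 13, -0.8, -54, 0], [7.5, 15, -0.8, -62, 0], [8.5, 17, -0.8, -70, 0], [9.5, 19, -0.8, -78, 0], [10.5, 21, -0.8, -86, 0], [11.5, 23.5, -0.8, -94, 0]],
])

```text
time: 25.4
position: [0.5732, -0.2357, 0.2194]
orientation: [0.821, 0.57, -0.002, -0.006]
wrist_force: [0.7, -0.3, 0.3]
finger_gap: 0.0853
```

Run:
```python
from h import *
go((.580,-.335,.20),86)
```

```text
rows [-3.63  1.65  0.74] twist -16.5 | cur [ 0.5732 -0.2357  0.2194] yaw 69.5 tilt [-0.0098  0.007 ] q [-0.57  0.41  1.39  0.    1.36 -1.78] F [ 0.7 -0.3  0.3] gap 0.0853 t 25.4
```

Emit:
servo_tool([
  [[-1.8, 0.8, 0.7, -8, 0], [-3.6, 1.65, 0.7, -16.5, 0], [-3.6, 1.65, 0.7, -16.5, 0], [-3.6, 1.65, 0.7, -16.5, 0], [-3.6, 1.65, 0.7, -16.5, 0]],
])

```text
time: 25.9
position: [0.5801, -0.3333, 0.2008]
orientation: [0.731, 0.682, -0.001, -0.006]
wrist_force: [0.6, 0.2, -0.6]
finger_gap: 0.0853
```

Run:
```python
from h import *
go((.580,-.335,.20),86)
W=ctrl.grab_frame("wrist");save(W,"w9")
for k,z in(("red",.084),("yellow",.05)):
  for c,a,m in blobs(W,k,None,300):
    p,an,e=axis(W,m,z);print(k,np.round(c),a,np.round(p,4),round(an,1),np.round(e,3))
```

```text
rows [-0.07  0.    0.03] twist -0.0 | cur [ 0.5801 -0.3333  0.2008] yaw 86.0 tilt [-0.0103  0.0081] q [-0.69  0.51  1.27 -0.    1.37 -2.19] F [ 0.6  0.2 -0.6] gap 0.0853 t 25.9
red [314. 250.] 907 [ 0.5863 -0.3364] 178.2 [0.048 0.011]
yellow [284.  93.] 3366 [ 0.4679 -0.3513] 106.2 [0.101 0.046]
```

View pics/w9.png

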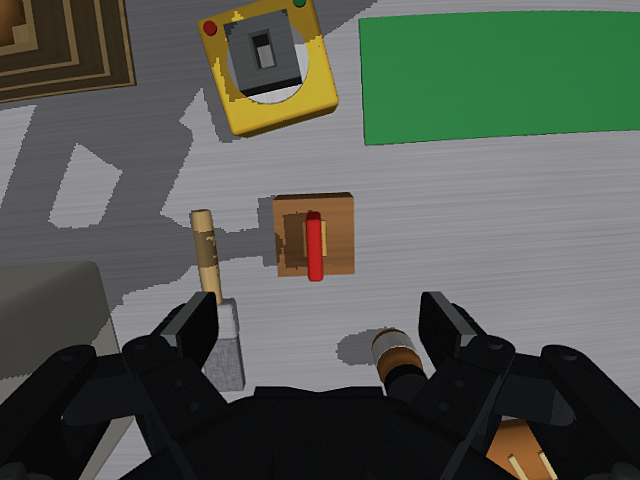

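Run:
```python
from h import *
go((.5855,-.3365,.14),88)
```

```text
rows [-0.15  0.24  2.45] twist -1.9 | cur [ 0.5803 -0.3328  0.2012] yaw 86.1 tilt [-0.0099  0.0077] q [-0.69  0.51  1.27 -0.    1.37 -2.19] F [-0.3 -0.4 -0.3] gap 0.0856 t 25.9
```

Emit:
servo_tool([
  [[-0.15, 0.24, 1.2, -1.5, 0], [-0.15, 0.24, 2.4, -1.5, 0], [-0.15, 0.24, 2.4, -1.5, 0], [-0.15, 0.24, 2.4, -1.5, 0], [-0.15, 0.24, 2.4, -1.5, 0]],
])

```text
time: 26.45
position: [0.5866, -0.3363, 0.1434]
orientation: [0.722, 0.692, -0.001, -0.005]
wrist_force: [-0.1, -0.3, 0.4]
finger_gap: 0.0852
```

Run:
```python
from h import *
W=ctrl.grab_frame("wrist")
for c,a,m in blobs(W,"red",None,300):
    p,an,e=axis(W,m,.084);print(np.round(c),a,np.round(p,4),round(an,1),np.round(e,3))
    v,u=np.nonzero(m);print(u.min(),u.max(),v.min(),v.max())
go((.5855,-.3365,.061),88)
```

```text
[318. 263.] 1343 [ 0.5853 -0.3367] 177.3 [0.049 0.01 ]
308 327 226 304
rows [-0.01 -0.02  3.3 ] twist -0.4 | cur [ 0.5866 -0.3366  0.1436] yaw 87.6 tilt [-0.007   0.0053] q [-0.69  0.56  1.33 -0.    1.26 -2.21] F [1.2 0.7 0.2] gap 0.0853 t 26.5
```

Emit:
servo_tool([
  [[-0.01, -0.03, 1.5, 0.3, 0], [-0.01, -0.03, 2.8, 0.3, 0], [-0.01, -0.03, 3.27, 0.3, 0], [-0.01, -0.03, 3.27, 0.3, 0], [-0.01, -0.03, 3.27, 0.3, 0.5], [-0.01, -0.03, 3.27, 0.3, 0.8], [-0.01, -0.03, 3.27, 0.3, 1], [-0.01, -0.03, 3.27, 0.3, 1], [-0.01, -0.03, 3.27, 0.3, 1], [-0.01, -0.03, 3.27, 0.3, 1]],
], newtons=70)

```text
time: 27.5
position: [0.5855, -0.3366, 0.0626]
orientation: [0.724, 0.69, -0.001, -0.004]
wrist_force: [-0.1, 1.3, 2.7]
finger_gap: 0.0114
```

Run:
```python
from h import *
go((.5855,-.3365,.16),87.3)
```

```text
rows [ 0.02 -0.03 -3.9 ] twist -0.0 | cur [ 0.5855 -0.3366  0.0626] yaw 87.3 tilt [-0.0062  0.0047] q [-0.69  0.64  1.41 -0.    1.1  -2.21] F [-0.1  1.3  2.7] gap 0.0114 t 27.5
```

Emit:
servo_tool([
  [[0, 0, -1, 0, 1], [0, 0, -2, 0, 1], [0, 0, -3.5, 0, 1], [0, 0, -4.8, 0, 1], [0, -3.5, -5, 0, 1], [0, -3.5, -5, 0, 1], [0, -3.5, -5, 0, 1], [0, -3.5, -5, 0, 1], [0, -3.5, -5, 0, 1]],
])

```text
time: 28.4
position: [0.4997, -0.3334, 0.1882]
orientation: [0.724, 0.69, -0.0, -0.003]
wrist_force: [-0.1, 0.3, -0.9]
finger_gap: 0.0112
```

Run:
```python
from h import *
W=ctrl.grab_frame("wrist");save(W,"w10")
go((.442,-.355,.16),87.3)
for k,z in(("red",ctrl.get_obs()["position"][2]+.023),("yellow",.05)):
  for c,a,m in blobs(W,k,None,300):
    p,an,e=axis(W,m,z);print(k,np.round(c),a,np.round(p,4),round(an,1),np.round(e,3))
```

```text
rows [-0.98 -2.26  1.13] twist 0.0 | cur [ 0.4998 -0.3333  0.188 ] yaw 87.3 tilt [-0.0057  0.0045] q [-0.77  0.39  1.48 -0.    1.27 -2.3 ] F [-0.2 -0.3 -0.8] gap 0.0113 t 28.4
red [318. 331.] 3521 [ 0.4963 -0.3338] 176.3 [0.047 0.011]
yellow [286. 162.] 5527 [ 0.4416 -0.3554] -165.2 [0.104 0.097]
```

View pics/w10.png

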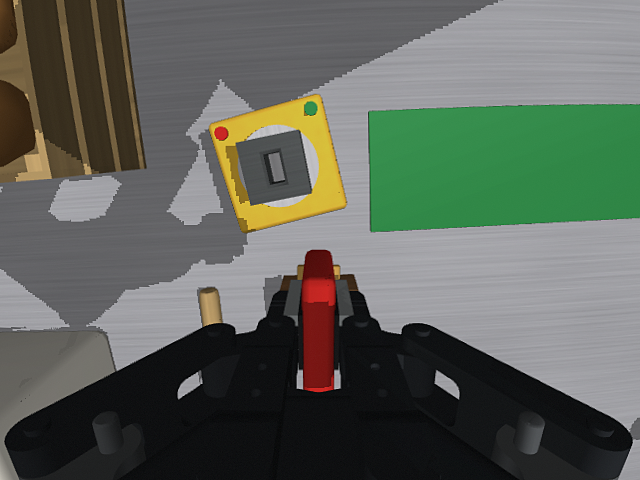

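Run:
```python
from h import *
W=ctrl.grab_frame("wrist")
g=cv2.cvtColor(W["img"],cv2.COLOR_RGB2HSV).astype(int)
m=((g[...,1]<60)&(g[...,2]>55)&(g[...,2]<125)).astype(np.uint8);z=np.zeros_like(m);z[122:212,230:320]=1;m*=z
n,l,s,c=cv2.connectedComponentsWithStats(m);i=1+s[1:,4].argmax();k=(l==i).astype(np.uint8)
cs,_=cv2.findContours(k,cv2.RETR_EXTERNAL,cv2.CHAIN_APPROX_NONE)
P=np.array([onz(W,*q[0],.08)[:2] for q in max(cs,key=len)],np.float32)
r=cv2.minAreaRect(P*1000);print("barrel",s[i],r,"vals",g[150,250],g[168,277])
# slot = hole in the filled barrel
f=np.zeros_like(k);cv2.drawContours(f,[max(cs,key=len)],-1,1,-1);h=((f==1)&(k==0)).astype(np.uint8)
n,l,s,c=cv2.connectedComponentsWithStats(h)
for i in range(1,n):
    if s[i,4]>30:
        v,u=np.nonzero(l==i);Q=np.array([onz(W,a,b,.08)[:2] for a,b in zip(u,v)],np.float32)*1000;print("hole",s[i],cv2.minAreaRect(Q),Q.mean(0))
z=cv2.resize(W["img"][115:220,225:330],None,fx=5.6,fy=5.6,interpolation=cv2.INTER_CUBIC);cv2.imwrite("pics/z10.png",z[...,::-1])
T=ctrl.grab_frame("top");c=blobs(T,"yellow",(425,232,480,285),200)
for b in c:print(axis(T,b[2],.05))
```

```text
barrel [ 236  130   76   75 3903] ((444.1040954589844, -361.7537536621094), (43.90036392211914, 45.86373519897461), 8.459956169128418) vals [105  13  81] [120   4 118]
hole [263 149  23  36 252] ((443.5509948730469, -360.9163513183594), (21.961008071899414, 12.327585220336914), 9.68347454071045) [ 444.53357 -362.50793]
```

View pics/z10.png

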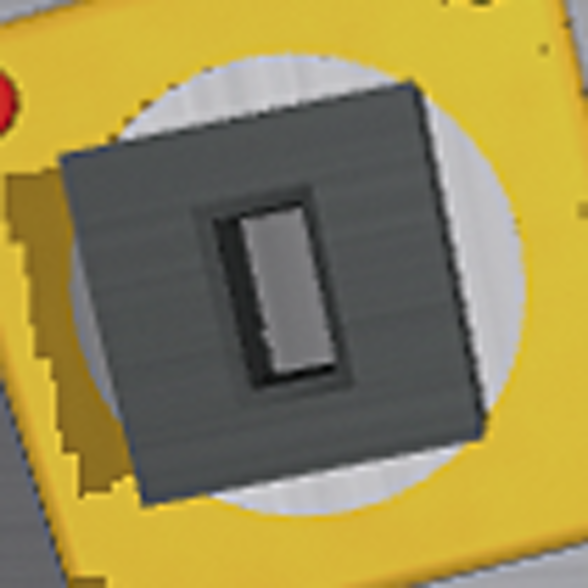

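Run:
```python
from h import *
W=ctrl.grab_frame("wrist")
def w(q): return np.array([onz(W,x/5.6+225-.4,y/5.6+115-.4,.08)[:2] for x,y in q])
for n,q in(("barrel",[(62,157),(412,83),(486,437),(145,505)]),("rim",[(203,208),(308,187),(353,383),(249,405)])):
    p=w(q);c=p.mean(0);a=p[2]-p[1]+p[3]-p[0];b=p[1]-p[0]+p[2]-p[3];print(n,np.round(c,4),"long yaw",round(np.degrees(np.arctan2(a[1],a[0])),2),"short",round(np.degrees(np.arctan2(b[1],b[0])),2),np.linalg.norm(a)/2,np.linalg.norm(b)/2)
```

```text
barrel [ 0.4441 -0.3611] long yaw 8.57 short 98.49 0.04332925042239116 0.04362422880849528
rim [ 0.4439 -0.3608] long yaw 9.02 short 98.52 0.024269122274785927 0.013182307415403625
```

Run:
```python
from h import *
go((.4442,-.3609,.15),98.7)
```

```text
rows [-1.22 -2.15  1.52] twist -11.4 | cur [ 0.4996 -0.333   0.1877] yaw 87.3 tilt [-0.0064  0.0049] q [-0.77  0.39  1.49 -0.    1.27 -2.3 ] F [-0.4 -0.8 -0.3] gap 0.0113 t 28.6
```

Emit:
servo_tool([
  [[-0.6, -1.1, 0.5, -5, 1], [-1.2, -2.15, 1, -11.4, 1], [-1.2, -2.15, 1.5, -11.4, 1], [-1.2, -2.15, 1.5, -11.4, 1], [-1.2, -2.15, 1.5, -11.4, 1], [-1.2, -2.15, 1.5, -11.4, 1], [-1.2, -2.15, 1.5, -11.4, 1]],
])

```text
time: 29.3
position: [0.4453, -0.3603, 0.1511]
orientation: [0.651, 0.759, -0.0, -0.003]
wrist_force: [-0.2, -0.2, -0.8]
finger_gap: 0.0112
```

Run:
```python
from h import *
go((.4442,-.3609,.132),98.7)
S=ctrl.grab_frame("side");T=ctrl.grab_frame("top")
a=cv2.resize(S["img"][310:410,260:380],None,fx=4,fy=4,interpolation=cv2.INTER_CUBIC);b=cv2.resize(T["img"][220:300,410:490],None,fx=4,fy=4,interpolation=cv2.INTER_CUBIC)
cv=np.zeros((400,800,3),np.uint8);cv[:400,:480]=a;cv[:320,480:]=b;cv2.imwrite("pics/c11.png",cv[...,::-1])
```

```text
rows [-0.02 -0.04  0.76] twist 0.1 | cur [ 0.4453 -0.3603  0.1511] yaw 98.8 tilt [-0.0053  0.0039] q [-0.87  0.38  1.6  -0.    1.16 -2.6 ] F [-0.2 -0.2 -0.8] gap 0.0112 t 29.3
```

View pics/c11.png

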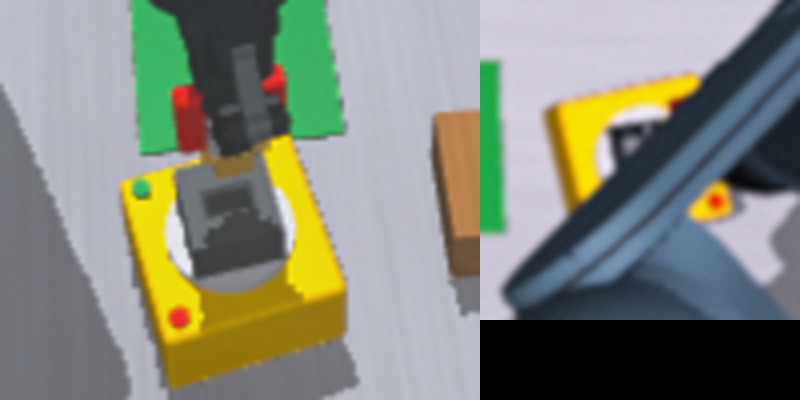

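Emit:
servo_tool([
  [[-0.02, -0.04, 0.5, 0, 1], [-0.02, -0.04, 0.8, 0, 1], [-0.02, -0.04, 0.9, 0, 1], [-0.02, -0.04, 1.0, 0, 1], [-0.02, -0.04, 1.08, 0, 1], [-0.02, -0.04, 1.15, 0, 1]],
])

```text
time: 30.0
position: [0.4436, -0.3609, 0.1221]
orientation: [0.651, 0.759, -0.0, -0.004]
wrist_force: [-2.1, -1.1, 1.4]
finger_gap: 0.0112
```

Run:
```python
from h import *
go((.4442,-.3609,.1026),98.7);print(np.round(ctrl.get_obs()["moment"],3))
```

```text
rows [-0.01  0.03  0.78] twist 0.1 | cur [ 0.4436 -0.3609  0.1221] yaw 98.8 tilt [-0.0063  0.0041] q [-0.88  0.41  1.64 -0.    1.1  -2.6 ] F [-2.1 -1.1  1.4] gap 0.0112 t 30.0
[-0.016  0.397 -0.013]
```

Emit:
servo_tool([
  [[0.01, -0.03, 0.05, 0, 1], [0.01, -0.03, 0.2, 0, 1], [0.01, -0.03, 0.35, 0, 1], [0.01, -0.03, 0.5, 0, 1], [0.01, -0.03, 0.5, 0, 1]],
])

```text
time: 30.5
position: [0.4425, -0.3604, 0.1089]
orientation: [0.651, 0.759, -0.0, -0.004]
wrist_force: [-1.1, -0.1, -0.8]
finger_gap: 0.0112
```

Run:
```python
from h import *
go((.4432,-.3609,.1026),98.7);print(np.round(ctrl.get_obs()["moment"],3))
```

```text
rows [-0.03  0.03  0.25] twist 0.1 | cur [ 0.4425 -0.3604  0.1089] yaw 98.8 tilt [-0.007   0.0051] q [-0.88  0.42  1.65 -0.    1.07 -2.6 ] F [-1.1 -0.1 -0.8] gap 0.0112 t 30.5
[ 0.008 -0.004 -0.   ]
```

Going in freely: the tip is about 20 mm deep. I'll push on to the flange.

Emit:
servo_tool([
  [[0, 0, 0.1, 0, 1], [0, 0, 0.18, 0, 1], [0, 0, 0.24, 0, 1], [0, 0, 0.26, 0, 1], [0, 0, 0.26, 0, 1]],
])

```text
time: 31.0
position: [0.4425, -0.3603, 0.1026]
orientation: [0.651, 0.759, -0.0, -0.004]
wrist_force: [-0.4, 0.9, 2.5]
finger_gap: 0.0113
```

Run:
```python
from h import *
go((.4432,-.3609,.1026),98.7);print(np.round(ctrl.get_obs()["moment"],3))
```

```text
rows [-0.03  0.03 -0.  ] twist 0.1 | cur [ 0.4425 -0.3603  0.1026] yaw 98.8 tilt [-0.0069  0.005 ] q [-0.88  0.43  1.66 -0.    1.06 -2.6 ] F [-0.4  0.9  2.5] gap 0.0113 t 31.0
[ 0.122  0.078 -0.006]
```

Emit:
servo_tool([
  [[0, 0.02, 0, 6, 1], [0, 0.02, 0, 12, 1], [0, 0.02, 0, 18, 1], [0, 0.02, 0, 24, 1], [0, 0.02, 0, 30, 1], [0, 0.02, 0, 36, 1], [0, 0.02, 0, 42, 1], [0, 0.02, 0, 48, 1], [0, 0.02, 0, 54, 1], [0, 0.02, 0, 59, 1], [0, 0.02, 0, 63, 1], [0, 0.02, 0, 65, 1]],
])

```text
time: 32.2
position: [0.4434, -0.3603, 0.1027]
orientation: [0.957, 0.289, -0.002, -0.003]
wrist_force: [1.2, 0.3, -0.8]
finger_gap: 0.0109
```

Run:
```python
from h import *
go((.4432,-.3609,.1026),12);print(np.round(ctrl.get_obs()["moment"],3))
```

```text
rows [-0.02  0.01  0.  ] twist 21.6 | cur [ 0.4434 -0.3603  0.1027] yaw 33.6 tilt [-0.0059  0.0046] q [-0.88  0.43  1.66 -0.    1.06 -1.46] F [ 1.2  0.3 -0.8] gap 0.0109 t 32.2
[ 0.128 -0.307  0.1  ]
```

Emit:
servo_tool([
  [[0, 0, 0, 3, 1], [0, 0, 0, 6, 1], [0, 0, 0, 8, 1], [0, 0, 0, 10, 1], [0, 0, 0, 11, 1], [0, 0, 0, 12, 1]],
])

```text
time: 32.8
position: [0.4436, -0.3603, 0.1027]
orientation: [0.982, 0.187, -0.002, -0.003]
wrist_force: [1.7, 0.9, -0.8]
finger_gap: 0.0111
```

Run:
```python
from h import *
go((.4432,-.3609,.1026),12);print(np.round(ctrl.get_obs()["moment"],3))
```

```text
rows [-0.02  0.02  0.  ] twist 9.6 | cur [ 0.4436 -0.3603  0.1027] yaw 21.6 tilt [-0.0056  0.0046] q [-0.88  0.43  1.66 -0.    1.06 -1.25] F [ 1.7  0.9 -0.8] gap 0.0111 t 32.8
[ 0.144 -0.227  0.117]
```

Emit:
servo_tool([
  [[0, 0, 0, 1.5, 1], [0, 0, 0, 3, 1], [0, 0, 0, 4, 1], [0, 0, 0, 4, 1]],
])

```text
time: 33.2
position: [0.4437, -0.3602, 0.1027]
orientation: [0.988, 0.153, -0.002, -0.003]
wrist_force: [0.4, 0.6, -0.9]
finger_gap: 0.0109
```

Run:
```python
from h import *
go((.4432,-.3609,.1026),12);print(np.round(ctrl.get_obs()["moment"],3))
```

```text
rows [-0.03  0.02  0.  ] twist 5.6 | cur [ 0.4437 -0.3602  0.1027] yaw 17.6 tilt [-0.0055  0.0046] q [-0.88  0.43  1.66 -0.    1.06 -1.18] F [ 0.4  0.6 -0.9] gap 0.0109 t 33.2
[ 0.102 -0.153  0.032]
```

Emit:
servo_tool([
  [[0, 0, 0, 1.5, 1], [0, 0, 0, 3, 1], [0, 0, 0, 3, 1]],
])

```text
time: 33.5
position: [0.4437, -0.3603, 0.1027]
orientation: [0.992, 0.126, -0.002, -0.003]
wrist_force: [1.8, 1.2, -0.8]
finger_gap: 0.0112
```

Run:
```python
from h import *
go((.4432,-.3609,.1026),12);print(np.round(ctrl.get_obs()["moment"],3))
```

```text
rows [-0.03  0.02  0.  ] twist 2.5 | cur [ 0.4437 -0.3603  0.1027] yaw 14.5 tilt [-0.0054  0.0045] q [-0.88  0.43  1.66 -0.    1.06 -1.13] F [ 1.8  1.2 -0.8] gap 0.0112 t 33.5
[ 0.06  -0.266  0.263]
```

Emit:
servo_tool([
  [[0, 0, 0, -1, 1], [0, 0, 0, -2, 1], [0, 0, 0, -2, 0.7], [0, 0, 0, -2, 0.3], [0, 0, 0, -2, 0], [0, 0, 0, -2, 0], [0, 0, 0, -2, 0], [0, 0, -1.5, -2, 0], [0, 0, -3, -2, 0], [0, 0, -5, -2, 0], [0, 0, -5, -2, 0]],
])

```text
time: 34.6
position: [0.447, -0.3637, 0.2353]
orientation: [0.99, 0.144, 0.001, 0.003]
wrist_force: [0.5, -0.4, 0.5]
finger_gap: 0.0855
```

Run:
```python
from h import *
W=ctrl.grab_frame("wrist");save(W,"w12");S=ctrl.grab_frame("side");T=ctrl.grab_frame("top")
go((.4432,-.3609,.1026),12)
for c,a,m in blobs(W,"red",None,300):
    p,an,e=axis(W,m,.124);print("key",np.round(c),a,np.round(p,4),round(an,1),np.round(e,3))
for k,z in(("orange",.098),("blue",.119)):
  for c,a,m in blobs(T,k,(110,160,260,285),20):
    p,an,e=axis(T,m,z);print(k,np.round(c),a,np.round(p,4),round(an,1),np.round(e,3))
a=cv2.resize(S["img"][290:410,240:400],None,fx=2.5,fy=2.5);b=cv2.resize(T["img"][60:300,80:500],(400,228));w=cv2.resize(W["img"],(400,300))
cv=np.zeros((540,800,3),np.uint8);cv[:300,:400]=a;cv[:300,400:]=w;cv[300:528,:400]=b
cv[300:540,400:720]=cv2.resize(S["img"][100:220,260:420],(320,240));cv2.imwrite("pics/c12.png",cv[...,::-1])
```

```text
rows [-0.02  0.03  5.  ] twist 4.5 | cur [ 0.4442 -0.3606  0.2275] yaw 16.5 tilt [-0.0053  0.0044] q [-0.88  0.31  1.5  -0.    1.33 -1.16] F [-0.5  0.1  0.1] gap 0.0854 t 34.8
key [186. 118.] 301 [ 0.3364 -0.3065] 174.2 [0.014 0.01 ]
key [315. 233.] 1062 [ 0.4434 -0.3591] 107.2 [0.052 0.011]
orange [159. 215.] 250 [0.549  0.3338] 67.0 [0.058 0.029]
orange [194. 230.] 270 [0.5131 0.2507] 66.4 [0.06  0.029]
blue [174. 221.] 412 [0.5323 0.2928] 155.1 [0.189 0.012]
```

View pics/c12.png

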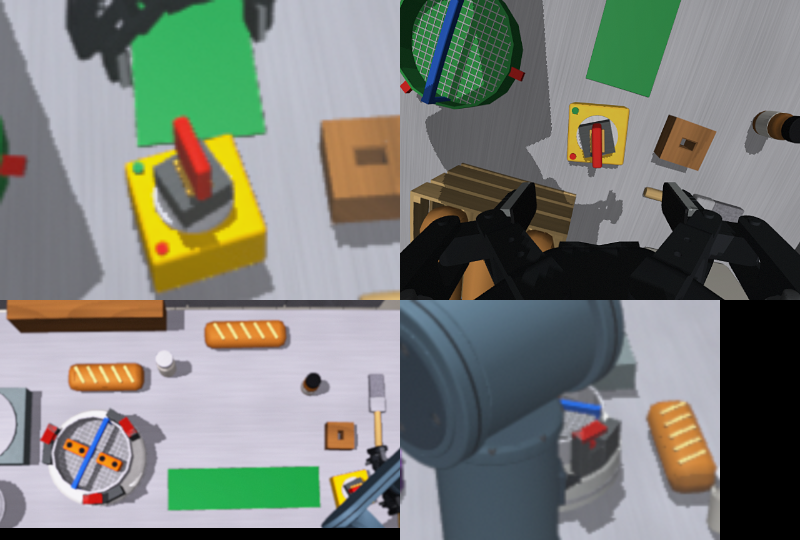

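The key stands in the switch, turned about 81°, and the gripper is clear. The sieve and both cleaners haven't moved. I'll hand in.

```bash
python3 -c "
from rig import ctrl
print(ctrl.sign_off())"
```

```text
the job is handed in; nothing more can be done
None
```

The job is handed in after about 35 s of robot time. I hung the sieve on the hooks, locked it and loaded it, then put the key in the switch and turned it on. The hand-in gives no verdict, so this rests on my own last checks.

- **Sieve:** It touched the ledges at the expected height, came free after about 22° of clockwise twist, and dropped about 8 mm into the notches. In the last pictures its bar is at 155°, on the seat axis within the cameras' 2–3 mm disagreement.
- **Cleaners:** Only two were on the mat. Both lie flat on the mesh, one on each side of the bar, with their centres about 45 mm from the sieve axis.
- **Key:** It went in until the flange met the barrel, with the tip about 26 mm deep. I turned it about 84° clockwise until the wrist torque rose to 0.26 N m, which I took as the stop. The released key reads about 81° from where it started. I didn't measure the barrel angle directly; allowing for the key's play, it turned at least 1.25 rad, above the 1.1 rad limit.
- **Everything else:** The bystanders look unmoved in the final pictures, and the gripper ended open and touching nothing.

The top and wrist cameras disagreed by 2–3 mm throughout. I used the wrist camera for positioning because it matched where the gripper actually closed. None of my checks failed.

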